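Close the tube saddle on the gas line

TASK

The stainless gas line on the lab bench lies loose in its hinged saddle. Swing the saddle's upper half over the tube and press it home by hand, swing the bolt up fully into the slot of the fork, and turn its orange lever clockwise until the clamp is finger-tight: stop when the ball pushes back with 5 to 6 newtons, because overtightening flattens the thin tube. Leave the things standing around it where they are and take your hand away.

Things in the scene. Friction and masses are not known exactly. Their poses are not given: they have to be found in the camera images.
- saddle: Steel tube saddle bolted to the bench (fixed): foot 110 x 56 x 8 mm, pedestal, rubber-lined lower half shell. Origin: centre of the foot's underside, on the bench. z up; y along the tube; x across it, from the hinge side (-x) to the bolt side (+x). Tube axis at x = 0, z = 95 mm.
- tube: Thin stainless gas tube (fixed), 34 mm thick, straight for 300 mm, its axis 95 mm above the bench, bent down at both ends into bench flanges; brass unions 45 mm thick 102 mm either side of the saddle. Origin on the bench under its middle, y along it. How high it lies in the rubber lining varies by up to 0.6 mm either way, too little to be measured.
- cap_hinge (a point): Hinge pin (along the saddle's y) of the saddle's upper half: fixed at x = -34, z = 95 mm in the saddle's frame.
- cap (a joint): Opening angle of the hinged upper half (rad), a rubber-lined half ring 40 mm wide along y: 0 = closed (pressed home by about 12 N down on the fork it rests within 0.025 of 0, as the tube lies), positive = swung up and over to the hinge side, 2.4 at most. The hinge is stiff: the half stays where it is left and takes 2 to 5 N at the fork to move.
- cap_fork (a point): Centre of the fork at the upper half's free end, 72 mm out from the hinge pin and 7.5 mm above it when closed: two tines 11 mm thick, 40 mm wide overall along y (grasp across these outer sides), with a 13 mm slot between them, open at the outer end. They end 6.5 mm farther out. Small steel pads, on which the nut sits, stand 7.5 mm above this point when closed.
- bolt_pivot (a point): Pivot pin (along the saddle's y) of the swing bolt: fixed at x = +36, z = 70 mm in the saddle's frame, between two lug cheeks that reach 16 mm either side of y = 0.
- bolt (a joint): Angle of the swing bolt (rad): 0 = upright in the slot, as far as it goes; positive = leaning outward (+x). The pivot is stiff: it stays where left and takes 1 to 4 N at the hub to move. The hub can slip in the fingers: look again. The nut clears the closed fork by a millimetre or two, so the bolt enters only when the upper half is pressed home and the lever not yet turned.
- nut_hub (a point): Centre of the lever nut's black round hub, a ball of 28 mm diameter on the bolt's axis, 70 mm from the bolt's pivot. Below it a neck of 20 mm diameter and a steel washer of 27 mm diameter, 43 to 47 mm from the pivot; the bolt's shank is 10 mm thick. z points along the bolt away from the pivot. Squeeze it along the saddle's y to swing the bolt.
- lever (a joint): Turn of the lever nut (rad), growing clockwise seen from above; 0 = straight outward (+x, bolt upright). A steep thread winds it down 12 mm a turn. Pushed slowly it takes 3.2 N at the ball (0.2 N m) until the nut meets the fork, at 0.9 to 2.4 as the tube lies; then the push rises by 2 N in the next 0.7 rad. 5 to 6 N is finger-tight, over 7.5 N flattens the tube. It stays where let go.
- lever_ball (a point): Centre of the orange ball, 16 mm thick, at the end of the orange lever: 62 mm out from the bolt's axis and 96.5 mm from the bolt's pivot along it. The lever is a round bar 10 mm thick that rises from the hub's top (77 mm from the pivot) to the ball and sweeps clear above the saddle, whose closed upper half reaches 123 mm above the bench.
- oil_bottle: Loose amber immersion-oil bottle, 34 mm in diameter, 72 mm tall, standing near the saddle. Origin under its centre. Leave it.
- petri_dishes: Stack of three loose petri dishes, 93 mm in diameter, 48 mm tall in all. Origin under its centre. Leave it.
- slide_box: Loose blue microscope slide box with white lid, 84 x 32 x 42 mm. Origin under its centre. Leave it.
There are look-alikes about, which are no part of the job. There is more than one size of the oil_bottle; the job needs the middle-sized.

How it is judged:
By the outcome, as a careful person would: the job done as asked, in the order asked, and still so for the second after the job is handed in, with the robot touching nothing.
It also fails if it takes over 72 s, if anything falls off the work surface, if the arm or the gripper's body presses on something with over 40 N, if the wrist force passes 120 N, or if a joint passes its speed limit or range.

ROBOT

A 6-joint arm with a two-finger parallel gripper is mounted at the origin on the work surface. World frame = base frame: x ahead of the robot, y to its left, z up, the work surface at z = 0. Lengths are in m, angles in rad, forces in N, time in s.
With the tool pointing down it reaches from about 0.25 to 0.775 m from the base axis. Payload 8.9 kg.
Tool frame: the origin (TCP) lies at the very end of the fingers, on their centre line; the grasp point (between the pads) lies 19 mm behind it; z points along the fingers, y is the direction in which the jaws open and shut (so a half turn about z gives the same grasp; the last joint's range is limited). The gripper opens to 85 mm and grips with 20 to 120 N. Pads are 22 mm wide; open, the fingers measure 114 mm over their backs; the gripper's body (76 mm by 85 mm) begins 54 mm behind the grasp point. The pads swing forward as they close: fully open they stand 13 mm farther back than shut.
Start: joints at [-1.351, 0.291, -0.153, 1.127, 0, 1.431], TCP at [0.184, -0.492, 0.231] pointing down, gripper open.
Joint ranges: [-2.52, 2.52], [-0.91, 1.74], [-1.3, 1.37], [-1.96, 2.02], [-1.52, 1.47], [-3.14, 3.14]. Speed limits (rad/s): [2.22, 2.22, 2.79, 3.14, 3.14, 3.14].

INTERFACE

Orientations are given as a 3x3 rotation matrix whose columns are the frame's x, y, z axes.
In Python, from rig import ctrl gives the robot as it stands.
- The arm moves only by the shell command python3 -m creep 'ROWS' [OPENING] [FORCE]. ROWS is JSON, a list of rows, each an object of numbers: "dx", "dy", "dz": the shift along the tool's x, y, z normalised to -1 to 1, where 1 is 150 mm; "wx", "wy", "wz": the turn, a rotation vector about the tool's x, y, z normalised to -1 to 1, where 1 is pi/2 rad. In form: [{"dx": .., "dy": .., "dz": .., "wx": .., "wy": .., "wz": ..}, ...]. A call has 1 to 12 rows; each row is the pose to reach, as a shift and turn from the pose commanded when the call began, along the tool's axes at that moment; what a row does not reach only later rows make up. A row lasts 1/8 s, in which the tool goes at most 62.5 mm and 10.7 degrees, less where a joint would pass 70% of its speed; a pose out of reach is approached as far as the arm can. A call with a number of a shift or a turn outside -1 to 1 is refused whole. A call with a gripper value outside its range is refused whole. OPENING is the gripper's target within -1 to 1 (fully open at 1, half-way at 0, shut at -1), set as the call begins (- or left out, the last holds). The fingers move at their own pace and stop on an object; FORCE is the grip in N (left out, the last holds). Time passes only in rows, so rows that repeat a pose let the fingers close. It gives the time, the measured TCP pose, the force and the opening at its end, in the units of the state.
- ctrl.read_state(): the state, without advancing time (a new reading comes with each control period).
- ctrl.camera(name): name is "scene" or "top" or "wrist"; returns the picture (384x512x3 uint8, blue, green, red); there is no depth.
- ctrl.camera_model(name): a dict with "K" (3x3 intrinsics, pixels), "R" (3x3) and "t" (3): a world point X has camera coordinates R X + t. Camera axes: x right, y down, z forward; pixel columns grow to the right and rows downward; lengths in m; the calibration is good to about 2 mm. The wrist camera is an equidistant fisheye: a pixel r from the principal point sees the ray r / f radians off the axis. A picture is of the moment at which its call begins: read the wrist's pose just before it. camera_model takes no time and is no camera call; for the wrist camera it gives the pose at the moment of the call.
- ctrl.close_job(): hands the job in, once; it reports no verdict.
The state is a dict: "t": time; "qpos": joint angles; "joint_velocities": joint speeds; "joint_torque": joint torques, N m; "position": TCP position; "tcp_rot": TCP orientation; "wrist_force": force on the tool from outside, world axes, zero at the start; "moment": the same for the moment, N m; "grip_width": opening from 0.0 (shut) to 1.0 (fully open).
Only numpy, scipy, OpenCV 4.12 (cv2) and the standard library are available. Lean on these libraries where they do the work, as an engineer would, in place of code of your own. Each camera call takes 0.05 s, during which the arm holds its last target.

## Working session

There is one attempt and no reset: what is moved stays moved. The work goes in short steps, Python scripts to look and compute and a shell command to move; the robot and the scene stay as the last step left them, time stands still between calls to the robot, and variables do not carry over. Pictures are saved under pics/ and viewed, and the job is handed in when it is done.

```bash
ls -la; mkdir -p pics; python3 - <<'E'
from rig import ctrl
import cv2
s=ctrl.read_state();print(s['t'],s['position'],s['tcp_rot'],s['grip_width'],s['wrist_force'])
for n in ['scene','top']:
    cv2.imwrite(f'pics/{n}0.png',ctrl.camera(n)); m=ctrl.camera_model(n);print(n,m)
E
```

```text
total 12
drwxr-xr-x  3 agent agent 4096 Dec  7 10:13 .
drwxr-xr-x 23 root  root  4096 Dec  7 10:13 ..
drwxr-xr-x  2 agent agent 4096 Dec  7 10:13 pics
0.0 [ 0.18426589 -0.49113522  0.23071631] [[ 9.36314427e-01  3.51162629e-01 -3.19215372e-04]
 [ 3.51162740e-01 -9.36313553e-01  1.28872633e-03]
 [ 1.53666846e-04 -1.31874960e-03 -9.99999119e-01]] 1.0016294460423216 [0.30309868 0.10648659 0.19967841]
scene {'K': array([[369.23168926,   0.        , 255.84868506],
       [  0.        , 369.23168926, 190.74253538],
       [  0.        ,   0.        ,   1.        ]]), 'R': array([[ 0.32183622,  0.94673224, -0.01093264],
       [ 0.61189822, -0.21679506, -0.76064477],
       [-0.72249707,  0.23811337, -0.64907627]]), 't': array([-0.21363878, -0.2764155 ,  1.18978486])}
top {'K': array([[405.69969921,   0.        , 258.95152397],
       [  0.        , 405.69969921, 192.50494231],
       [  0.        ,   0.        ,   1.        ]]), 'R': array([[-0.01175993, -0.99988308, -0.00977433],
       [-0.98059654,  0.01344493, -0.1955752 ],
       [ 0.19568375,  0.00728473, -0.98064   ]]), 't': array([0.01236358, 0.61803894, 0.77630605])}
```

View pics/scene0.png

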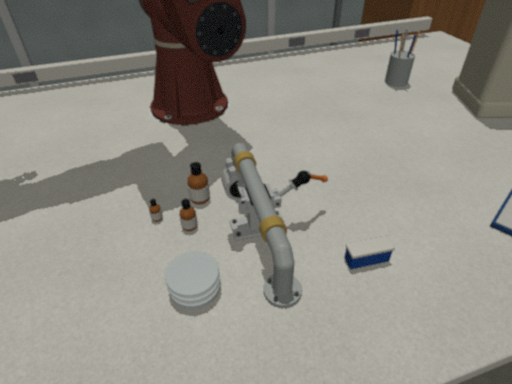

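View pics/top0.png

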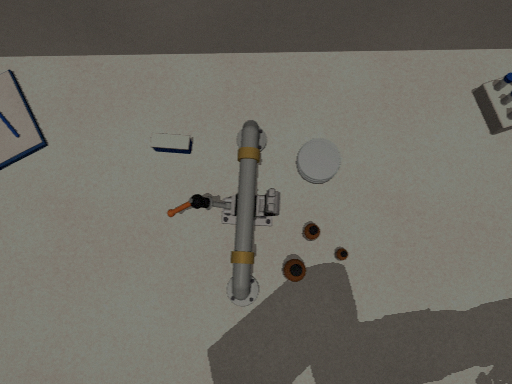

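```bash
python3 - <<'E'
import cv2
a=cv2.imread('pics/top0.png');cv2.imwrite('pics/top0c.png',cv2.resize(a[110:310,150:360],None,fx=3.6,fy=3,interpolation=3)[:600] if 0 else cv2.resize(a[110:310,150:360],None,fx=3,fy=3,interpolation=2))
b=cv2.imread('pics/scene0.png');cv2.imwrite('pics/scene0c.png',cv2.resize(b[130:310,140:340],None,fx=3.3,fy=3.3,interpolation=2))
E
```

```text
(no output)
```

View pics/top0c.png

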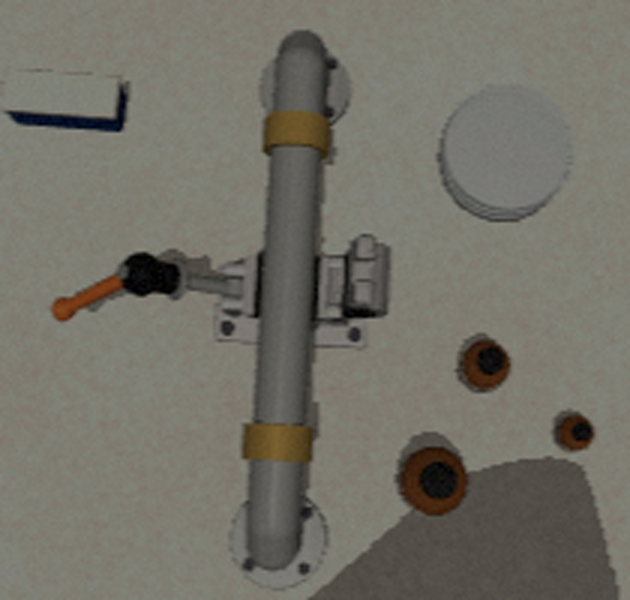

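View pics/scene0c.png

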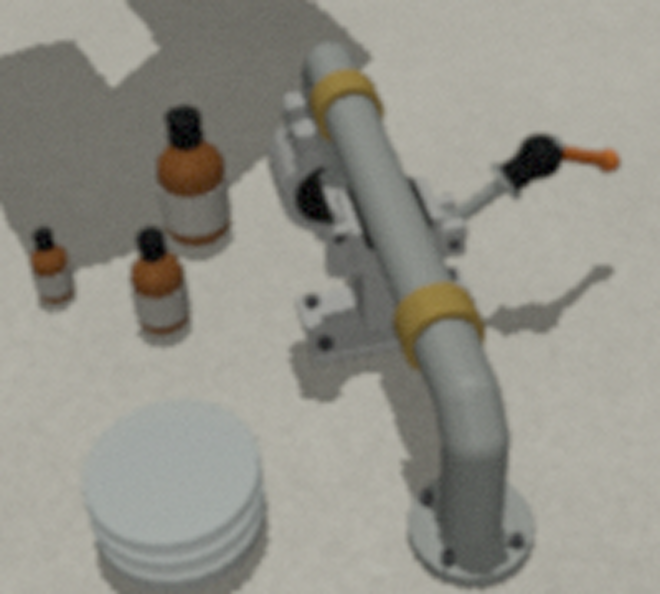

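```bash
cat > h.py <<'E'
import numpy as np, cv2
from rig import ctrl
def proj(n,X,m=None):
    m=m or ctrl.camera_model(n); c=m['R']@np.asarray(X)+m['t']; K=m['K']
    if n=='wrist':
        r=np.hypot(c[0],c[1]); th=np.arctan2(r,c[2]); u=c[:2]/max(r,1e-9)*th
        return np.array([K[0,0]*u[0]+K[0,2],K[1,1]*u[1]+K[1,2]])
    p=K@c; return p[:2]/p[2]
def ray(n,uv,m=None):
    m=m or ctrl.camera_model(n);K=m['K']
    d=np.array([(uv[0]-K[0,2])/K[0,0],(uv[1]-K[1,2])/K[1,1],1.])
    if n=='wrist':
        r=np.hypot(d[0],d[1]); d=np.array([d[0]/r*np.sin(r),d[1]/r*np.sin(r),np.cos(r)])
    return -m['R'].T@m['t'], m['R'].T@d
def atz(n,uv,z,m=None):
    o,d=ray(n,uv,m); return o+d*(z-o[2])/d[2]
# saddle kinematics
def Rz(a): c,s=np.cos(a),np.sin(a); return np.array([[c,-s,0],[s,c,0],[0,0,1]])
def w(p,P): return np.array([p[0],p[1],0])+Rz(p[2])@np.asarray(P)
def bolt_pt(p,b,r,off=0,lev=0):  # r along bolt, off radially at lever angle
    u=np.array([np.sin(b),0,np.cos(b)]); ex=np.array([np.cos(b),0,-np.sin(b)]); ey=np.array([0,1,0])
    return w(p,np.array([.036,0,.070])+r*u+off*(np.cos(lev)*ex-np.sin(lev)*ey))
def cap_pt(p,c,x,y,z): # relative to hinge when closed
    X=x*np.cos(c)-z*np.sin(c); Z=x*np.sin(c)+z*np.cos(c)
    return w(p,np.array([-.034+X,y,.095+Z]))
E
python3 - <<'E'
from h import *
for n in ['scene','top']:
    m=ctrl.camera_model(n); print(n,-m['R'].T@m['t'])
print('unions',atz('top',(249,154),.095),atz('top',(242.7,257),.095))
print('scene unions',atz('scene',(140+346/3.3,130+100/3.3),.1),atz('scene',(140+438/3.3,130+320/3.3),.1))
print('foot',atz('top',(221.7,223.3),.008),atz('top',(272,225.7),.008))
def tri(a,b):
    o1,d1=ray('top',a);o2,d2=ray('scene',b);A=np.stack([d1,-d2],1);s=np.linalg.lstsq(A,o2-o1,rcond=None)[0]
    p=o1+s[0]*d1;q=o2+s[1]*d2;return (p+q)/2,np.linalg.norm(p-q)
print('hub',tri((198.3,201.7),(140+540/3.3,130+157/3.3)))
print('ball',tri((170.7,213.3),(140+610/3.3,130+160/3.3)))
for k,a in dict(mid=(150+485/3,110+363/3),big=(150+435/3,110+480/3),small=(150+575/3,110+432/3),dish=(319,160),box=(172,143)).items(): print(k,atz('top',a,.05))
E
```

```text
scene [ 1.09751093 -0.14097048  0.55967148]
top [ 0.45428176 -0.00160254  0.8822707 ]
unions [0.69086333 0.02339062 0.095     ] [0.48562738 0.03691129 0.095     ]
scene unions [0.48372171 0.03769278 0.1       ] [0.6863692  0.02413412 0.1       ]
foot [0.56181358 0.08640135 0.008     ] [ 0.55519242 -0.02245118  0.008     ]
hub (array([0.59203637, 0.12268845, 0.11132585]), np.float64(0.0024541857831239474))
ball (array([0.57454386, 0.18186943, 0.0802413 ]), np.float64(0.0011065980274783222))
mid [ 0.53839436 -0.10256032  0.05      ]
big [ 0.46026883 -0.06612771  0.05      ]
small [ 0.49099149 -0.16154556  0.05      ]
dish [ 0.68896453 -0.12370864  0.05      ]
box [0.73138569 0.19014005 0.05      ]
```

```bash
python3 - <<'E'
from h import *
p=(.587,.031,1.504)
from scipy.optimize import least_squares
mt,ms=ctrl.camera_model('top'),ctrl.camera_model('scene')
def res(v):
    b,l=v; h=bolt_pt(p,b,.07); q=bolt_pt(p,b,.0965,.062,l)
    return np.r_[proj('top',h,mt)-(198.3,201.7),proj('scene',h,ms)-(303.6,177.6),proj('top',q,mt)-(170.7,213.3),proj('scene',q,ms)-(324.8,178.5)]
r=least_squares(res,[.9,-.3]);print(r.x,r.fun.round(1))
a=cv2.imread('pics/top0.png');b=cv2.imread('pics/scene0.png')
A=cv2.resize(a[180:240,200:300],None,fx=7,fy=7,interpolation=2);B=cv2.resize(b[140:240,200:300],None,fx=6,fy=6,interpolation=2)
cols=[(0,0,255),(0,255,0),(255,0,0),(0,255,255)]
for c,col in zip([1.5,1.8,2.1,2.4],cols):
    for y in(-.02,.02):
        X=cap_pt(p,c,.072,y,.0075); u=proj('top',X,mt);cv2.circle(A,tuple(int(v) for v in (u-(200,180))*7),4,col,1)
        u=proj('scene',X,ms);cv2.circle(B,tuple(int(v) for v in (u-(200,140))*6),4,col,1)
cv2.imwrite('pics/capA.png',A);cv2.imwrite('pics/capB.png',B)
E
```

```text
[ 0.92603173 -0.3577214 ] [-0.7 -0.8 -0.3  0.1  0.5 -0.5 -0.7 -0.1]
```

View pics/capA.png

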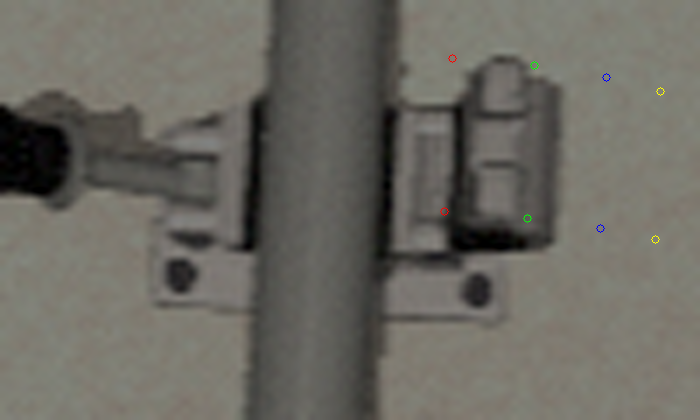

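View pics/capB.png

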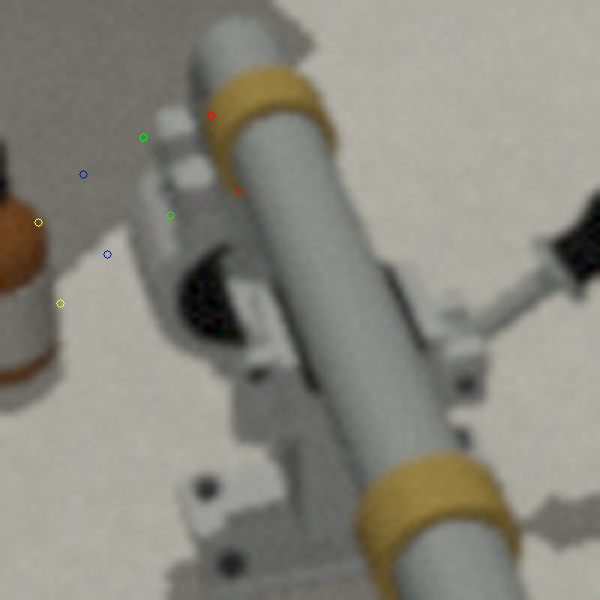

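```bash
cat >> h.py <<'E'
from scipy.spatial.transform import Rotation as Ro
P=(.587,.031,1.504)
def toolrot(tilt=0,spin=0):
    "tool z down, tool y = -saddle y(+x world); tilt about saddle y (positive: fingers' z leans to -x, i.e. body to +x), spin about world z"
    sx=Rz(P[2])[:,0]; sy=Rz(P[2])[:,1]
    R0=np.stack([np.cross(-sy,[0,0,-1.]),-sy,[0,0,-1.]],1)
    return Ro.from_rotvec(np.array([0,0,1])*spin).as_matrix()@Ro.from_rotvec(sy*tilt).as_matrix()@R0
def go(pos,R=None,s=None):
    s=s or ctrl.read_state(); T=np.array(s['tcp_rot']); R=T if R is None else R
    d=T.T@(np.asarray(pos)-s['position'])/.15; r=Ro.from_matrix(T.T@R).as_rotvec()/(np.pi/2)
    print('d',d.round(3),'w',r.round(3)); return d,r
def st():
    s=ctrl.read_state(); print('t',round(s['t'],2),'pos',s['position'].round(4),'F',np.round(s['wrist_force'],2),'M',np.round(s['moment'],2),'g',round(s['grip_width'],3),'q',np.round(s['qpos'],2)); return s
E
python3 - <<'E'
from h import *
print(toolrot()); 
X=cap_pt(P,1.67,.072,0,.0075);print(X)
go([X[0],X[1],.26],toolrot())
E
```

```text
[[ 0.06674667  0.99776995  0.        ]
 [ 0.99776995 -0.06674667  0.        ]
 [ 0.          0.         -1.        ]]
[ 0.58375651 -0.01748571  0.16590319]
d [ 3.603 -2.022 -0.192] w [-0.001 -0.001 -0.729]
```

```bash
R='[{"dx":0.9,"dy":-0.5,"dz":-0.05},{"dx":0.9,"dy":-0.5,"dz":-0.05},{"dx":0.9,"dy":-0.5,"dz":-0.05}]'
python3 -m creep '[{"dx":0.9,"dy":-0.5,"dz":-0.1},{"dx":0.9,"dy":-0.5,"dz":-0.1},{"dx":0.9,"dy":-0.5,"dz":-0.1}]' && python3 -m creep '[{"dx":0.9,"dy":-0.5},{"dx":0.9,"dy":-0.5},{"dx":0.9,"dy":-0.5}]' && python3 - <<'E'
from h import *
st()
go([.5838,-.0175,.26],toolrot())
E
```

```text
invalid input
```

```bash
python3 -c "
from h import *
st()"; python3 -m creep '[{"dx":0.9,"dy":-0.5,"dz":-0.1,"wx":0,"wy":0,"wz":0},{"dx":0.9,"dy":-0.5,"dz":-0.1,"wx":0,"wy":0,"wz":0},{"dx":0.9,"dy":-0.5,"dz":-0.1,"wx":0,"wy":0,"wz":0}]'
```

```text
t 0.1 pos [ 0.1843 -0.4912  0.2308] F [-0.73  0.09 -0.33] M [0.01 0.04 0.05] g 1.002 q [-1.35  0.29 -0.15  1.13  0.    1.43]
t: 0.48
position: [0.2856, -0.3716, 0.2464]
tcp_rot: [[0.936, 0.353, 0.0], [0.353, -0.936, 0.001], [0.0, -0.001, -1.0]]
wrist_force: [0.6, -0.3, 0.7]
grip_width: 0.998
```

```bash
python3 -m creep '[{"dx":0.9,"dy":-0.5,"dz":0,"wx":0,"wy":0,"wz":0},{"dx":0.9,"dy":-0.5,"dz":0,"wx":0,"wy":0,"wz":0},{"dx":0.9,"dy":-0.5,"dz":0,"wx":0,"wy":0,"wz":0}]' && python3 -m creep '[{"dx":0.9,"dy":-0.5,"dz":0,"wx":0,"wy":0,"wz":0},{"dx":0.9,"dy":-0.5,"dz":0,"wx":0,"wy":0,"wz":0},{"dx":0.9,"dy":-0.5,"dz":0,"wx":0,"wy":0,"wz":0}]' && python3 - <<'E'
from h import *
st()
go([.5838,-.0175,.26],toolrot())
E
```

```text
t: 0.85
position: [0.3857, -0.2538, 0.2462]
tcp_rot: [[0.935, 0.353, -0.0], [0.353, -0.935, 0.001], [0.0, -0.001, -1.0]]
wrist_force: [0.0, -0.4, 0.6]
grip_width: 1.003
t: 1.23
position: [0.4858, -0.1361, 0.246]
tcp_rot: [[0.935, 0.354, -0.0], [0.354, -0.935, 0.001], [-0.0, -0.001, -1.0]]
wrist_force: [0.0, -0.8, -0.1]
grip_width: 1.003
t 1.23 pos [ 0.4858 -0.1361  0.246 ] F [ 0.03 -0.84 -0.13] M [-0.11  0.03  0.01] g 1.003 q [-0.42  0.24 -0.18  1.15  0.    2.36]
d [ 0.891 -0.509 -0.093] w [-0.    -0.    -0.727]
```

```bash
python3 -m creep '[{"dx":0.45,"dy":-0.25,"dz":-0.09,"wx":0,"wy":0,"wz":-0.3},{"dx":0.89,"dy":-0.51,"dz":-0.09,"wx":0,"wy":0,"wz":-0.727},{"dx":0.89,"dy":-0.51,"dz":-0.09,"wx":0,"wy":0,"wz":-0.727},{"dx":0.89,"dy":-0.51,"dz":-0.09,"wx":0,"wy":0,"wz":-0.727},{"dx":0.89,"dy":-0.51,"dz":-0.09,"wx":0,"wy":0,"wz":-0.727},{"dx":0.89,"dy":-0.51,"dz":-0.09,"wx":0,"wy":0,"wz":-0.727},{"dx":0.89,"dy":-0.51,"dz":-0.09,"wx":0,"wy":0,"wz":-0.727},{"dx":0.89,"dy":-0.51,"dz":-0.09,"wx":0,"wy":0,"wz":-0.727}]' 1 40 && python3 - <<'E'
from h import *
st()
m=ctrl.camera_model('wrist');print(m)
cv2.imwrite('pics/w1.png',ctrl.camera('wrist'))
E
```

```text
t: 2.22
position: [0.5826, -0.0202, 0.2596]
tcp_rot: [[0.074, 0.997, -0.0], [0.997, -0.074, 0.0], [0.0, -0.0, -1.0]]
wrist_force: [-0.7, -1.0, 0.5]
grip_width: 0.995
t 2.23 pos [ 0.5826 -0.0202  0.2596] F [-0.66 -0.97  0.53] M [-0.01  0.02 -0.01] g 0.995 q [-0.16  0.39  0.07  1.25 -0.    1.48]
{'K': array([[297.31863964,   0.        , 249.93810931],
       [  0.        , 297.31863964, 187.82217713],
       [  0.        ,   0.        ,   1.        ]]), 'R': array([[ 9.97297158e-01, -7.34677035e-02,  9.35026160e-04],
       [-7.12333704e-02, -9.63691724e-01,  2.57340375e-01],
       [-1.80051294e-02, -2.56711430e-01, -9.66320370e-01]]), 't': array([-0.58135268, -0.01901642,  0.41136062])}
```

View pics/w1.png

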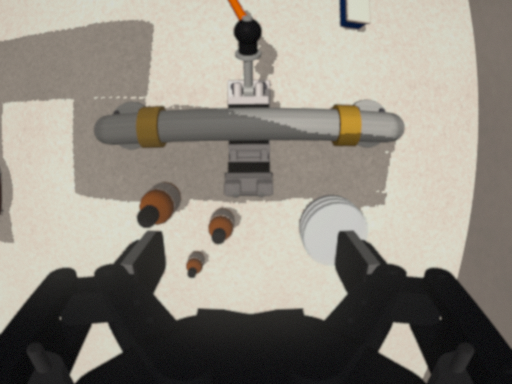

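```bash
python3 - <<'E'
from h import *
a=cv2.imread('pics/w1.png');m=ctrl.camera_model('wrist')
x0,y0,k=185,70,6
A=cv2.resize(a[y0:y0+135,x0:x0+130],None,fx=k,fy=k,interpolation=2)[:600] if 0 else cv2.resize(a[100:200,190:310],None,fx=6,fy=6,interpolation=2)
x0,y0,k=190,100,6
cols=[(0,0,255),(0,255,0),(255,0,0),(0,255,255)]
for c,col in zip([1.5,1.6,1.7,1.8],cols):
    for y in(-.02,.02):
        for X in (cap_pt(P,c,.0785,y,.0075),cap_pt(P,c,.072,y,.015)):
            u=proj('wrist',X,m);cv2.circle(A,tuple(int(v) for v in (u-(x0,y0))*k),3,col,1)
for y in(-.102,.102): print(proj('wrist',w(P,[0,y,.095]),m))
print(proj('wrist',bolt_pt(P,.926,.07),m),proj('wrist',bolt_pt(P,.926,.0965,.062,-.358),m))
cv2.imwrite('pics/w1c.png',A)
E
```

```text
[347.25786616 125.07932676]
[155.81981594 126.15351761]
[251.24821339  32.06873377] [230.82501208  -7.12094196]
```

View pics/w1c.png

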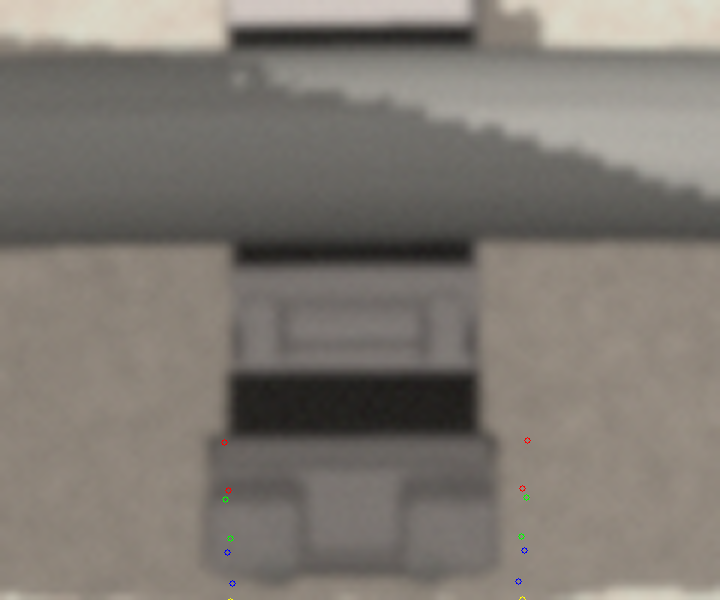

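```bash
sed -i 's/^P=.*/P=(.586,.0305,1.504)/' h.py; python3 - <<'E'
from h import *
X=cap_pt(P,1.66,.072,0,.0075);print(X)
go(X-[0,0,.019],toolrot())
def F(c): return np.array([.072*np.cos(c)-.0075*np.sin(c),.072*np.sin(c)+.0075*np.cos(c)])
for c in np.linspace(1.66,0,13)[1:]: d=(F(c)-F(1.66))/.15; print(round(c,2),d.round(3)*[1,-1])
E
```

```text
[ 0.58280388 -0.01727755  0.16604559]
d [0.019 0.    0.751] w [-0.    -0.    -0.004]
1.52 [ 0.066 -0.008]
1.38 [ 0.133 -0.007]
1.24 [0.199 0.003]
1.11 [0.263 0.022]
0.97 [0.323 0.05 ]
0.83 [0.38  0.086]
0.69 [0.43  0.129]
0.55 [0.475 0.179]
0.41 [0.512 0.234]
0.28 [0.541 0.294]
0.14 [0.561 0.358]
0.0 [0.573 0.424]
```

```bash
python3 -m creep '[{"dx":0.02,"dy":0,"dz":0.4,"wx":0,"wy":0,"wz":0},{"dx":0.02,"dy":0,"dz":0.75,"wx":0,"wy":0,"wz":-0.004},{"dx":0.02,"dy":0,"dz":0.75,"wx":0,"wy":0,"wz":-0.004},{"dx":0.02,"dy":0,"dz":0.75,"wx":0,"wy":0,"wz":-0.004}]' && python3 - <<'E'
from h import *
st()
cv2.imwrite('pics/w2.png',ctrl.camera('wrist'))
cv2.imwrite('pics/t2.png',cv2.resize(ctrl.camera('top')[130:280,180:340],None,fx=4,fy=4,interpolation=2))
E
```

```text
t: 2.78
position: [0.584, -0.0174, 0.1493]
tcp_rot: [[0.065, 0.998, 0.002], [0.998, -0.065, -0.0], [-0.0, 0.002, -1.0]]
wrist_force: [0.0, -0.3, 1.6]
grip_width: 1.0
t 2.77 pos [ 0.584  -0.0174  0.1493] F [ 0.01 -0.32  1.62] M [-0.02 -0.07  0.04] g 1.0 q [-0.15  0.46 -0.13  0.98  0.    1.48]
```

View pics/w2.png

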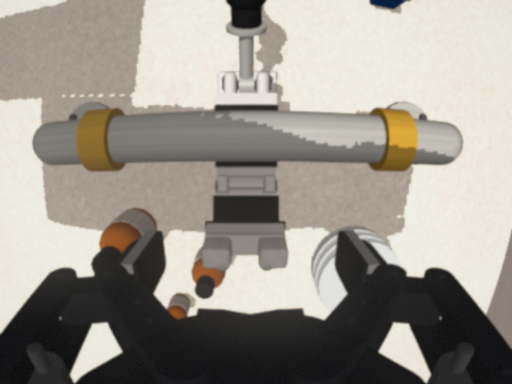

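View pics/t2.png

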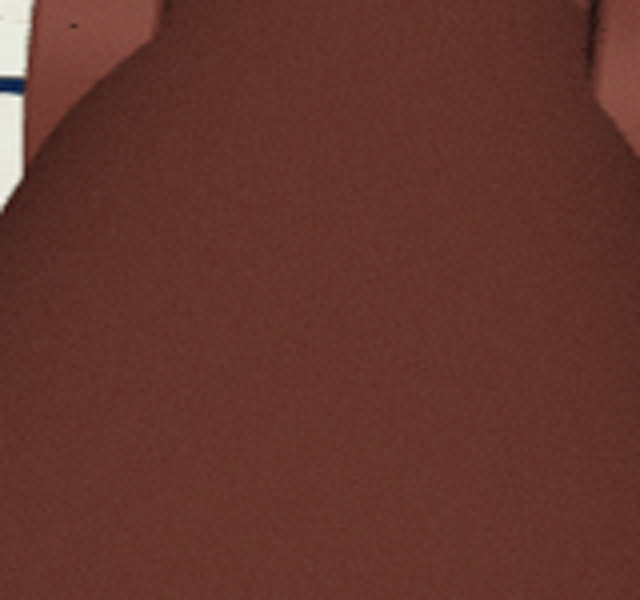

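```bash
sed -i 's/^P=.*/P=(.585,.0305,1.504)/' h.py; python3 -m creep '[{"dx":0,"dy":-0.007,"dz":0.0,"wx":0,"wy":0,"wz":0},{"dx":0,"dy":-0.007,"dz":0,"wx":0,"wy":0,"wz":0},{"dx":0,"dy":-0.007,"dz":0,"wx":0,"wy":0,"wz":0},{"dx":0,"dy":-0.007,"dz":0,"wx":0,"wy":0,"wz":0},{"dx":0,"dy":-0.007,"dz":0,"wx":0,"wy":0,"wz":0},{"dx":0,"dy":-0.007,"dz":0,"wx":0,"wy":0,"wz":0}]' -1 40 && python3 - <<'E'
from h import *
st()
cv2.imwrite('pics/w3.png',ctrl.camera('wrist'))
E
```

```text
t: 3.62
position: [0.5814, -0.0172, 0.1481]
tcp_rot: [[0.064, 0.998, -0.0], [0.998, -0.064, -0.0], [-0.0, -0.0, -1.0]]
wrist_force: [-4.8, -0.6, 8.3]
grip_width: 0.458
t 3.62 pos [ 0.5814 -0.0172  0.1481] F [-4.76 -0.59  8.25] M [-0.02  0.85 -0.03] g 0.458 q [-0.16  0.45 -0.14  0.98 -0.    1.48]
```

View pics/w3.png

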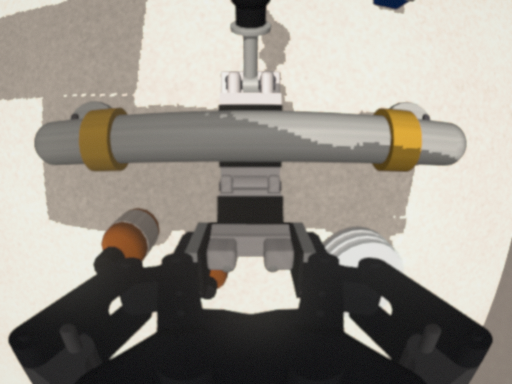

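```bash
python3 -m creep '[{"dx":0.066,"dy":-0.004,"dz":-0.008,"wx":0,"wy":0,"wz":0},{"dx":0.133,"dy":-0.004,"dz":-0.007,"wx":0,"wy":0,"wz":0},{"dx":0.199,"dy":-0.004,"dz":0.003,"wx":0,"wy":0,"wz":0},{"dx":0.263,"dy":-0.004,"dz":0.022,"wx":0,"wy":0,"wz":0},{"dx":0.323,"dy":-0.004,"dz":0.05,"wx":0,"wy":0,"wz":0},{"dx":0.323,"dy":-0.004,"dz":0.05,"wx":0,"wy":0,"wz":0}]' && python3 - <<'E'
from h import *
st()
cv2.imwrite('pics/w4.png',ctrl.camera('wrist'))
E
```

```text
t: 4.42
position: [0.5846, 0.0315, 0.1405]
tcp_rot: [[0.063, 0.998, 0.001], [0.998, -0.063, -0.001], [-0.001, 0.001, -1.0]]
wrist_force: [-2.0, 0.4, 5.9]
grip_width: 0.457
t 4.42 pos [0.5846 0.0315 0.1405] F [-2.04  0.44  5.87] M [-0.22  0.3  -0.15] g 0.457 q [-0.07  0.47 -0.14  0.97 -0.    1.56]
```

View pics/w4.png

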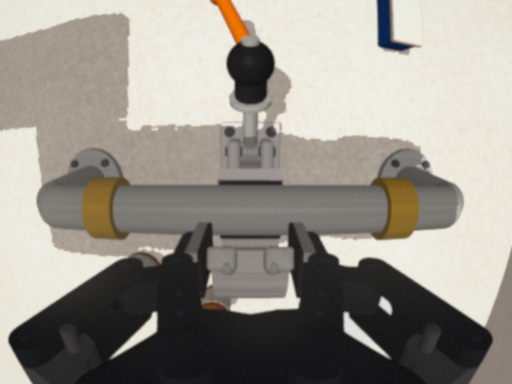

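```bash
python3 -m creep '[{"dx":0.057,"dy":0,"dz":0.036,"wx":0,"wy":0,"wz":0},{"dx":0.107,"dy":0,"dz":0.079,"wx":0,"wy":0,"wz":0},{"dx":0.152,"dy":0,"dz":0.129,"wx":0,"wy":0,"wz":0},{"dx":0.189,"dy":0,"dz":0.184,"wx":0,"wy":0,"wz":0},{"dx":0.218,"dy":0,"dz":0.244,"wx":0,"wy":0,"wz":0},{"dx":0.238,"dy":0,"dz":0.308,"wx":0,"wy":0,"wz":0},{"dx":0.238,"dy":0,"dz":0.308,"wx":0,"wy":0,"wz":0}]' && python3 - <<'E'
from h import *
st()
cv2.imwrite('pics/w5.png',ctrl.camera('wrist'))
E
```

```text
t: 5.35
position: [0.5869, 0.0679, 0.0937]
tcp_rot: [[0.063, 0.998, 0.001], [0.998, -0.063, 0.002], [0.002, 0.001, -1.0]]
wrist_force: [1.4, 5.7, 1.0]
grip_width: 0.459
t 5.35 pos [0.5869 0.0679 0.0937] F [1.41 5.74 1.  ] M [ 0.8  -0.21 -0.01] g 0.459 q [-0.01  0.52 -0.18  0.87  0.    1.62]
```

View pics/w5.png

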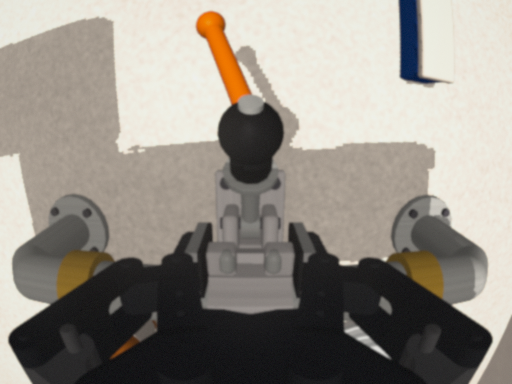

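```bash
python3 -m creep '[{"dx":0.008,"dy":0,"dz":0.03,"wx":0,"wy":0,"wz":0},{"dx":0.01,"dy":0,"dz":0.05,"wx":0,"wy":0,"wz":0},{"dx":0.01,"dy":0,"dz":0.07,"wx":0,"wy":0,"wz":0},{"dx":0.01,"dy":0,"dz":0.07,"wx":0,"wy":0,"wz":0}]' -1 70 && python3 - <<'E'
from h import *
st()
E
```

```text
t: 5.9
position: [0.5871, 0.0698, 0.0839]
tcp_rot: [[0.063, 0.998, 0.001], [0.998, -0.063, 0.002], [0.002, 0.001, -1.0]]
wrist_force: [-0.4, 7.8, 4.8]
grip_width: 0.456
t 5.9 pos [0.5871 0.0698 0.0839] F [-0.4   7.8   4.79] M [ 1.08  0.08 -0.03] g 0.456 q [-0.01  0.53 -0.19  0.85  0.    1.63]
```

```bash
python3 -m creep '[{"dx":0.004,"dy":0,"dz":0.005,"wx":0,"wy":0,"wz":0},{"dx":0.006,"dy":0,"dz":0.01,"wx":0,"wy":0,"wz":0},{"dx":0.006,"dy":0,"dz":0.015,"wx":0,"wy":0,"wz":0},{"dx":0.006,"dy":0,"dz":0.015,"wx":0,"wy":0,"wz":0}]' && python3 - <<'E'
from h import *
st()
E
python3 -m creep '[{"dx":0.002,"dy":0,"dz":0.005,"wx":0,"wy":0,"wz":0},{"dx":0.003,"dy":0,"dz":0.01,"wx":0,"wy":0,"wz":0},{"dx":0.003,"dy":0,"dz":0.01,"wx":0,"wy":0,"wz":0}]' && python3 - <<'E'
from h import *
st()
E
```

```text
t: 6.4
position: [0.5871, 0.07, 0.0819]
tcp_rot: [[0.063, 0.998, 0.001], [0.998, -0.063, 0.001], [0.001, 0.001, -1.0]]
wrist_force: [-1.4, 5.6, 7.0]
grip_width: 0.452
t 6.4 pos [0.5871 0.07   0.0819] F [-1.38  5.62  6.96] M [ 0.45  0.39 -0.03] g 0.452 q [-0.01  0.53 -0.2   0.84  0.    1.63]
t: 6.78
position: [0.5872, 0.0701, 0.0811]
tcp_rot: [[0.063, 0.998, 0.001], [0.998, -0.063, 0.0], [0.0, 0.001, -1.0]]
wrist_force: [-4.5, 3.9, 15.0]
grip_width: 0.456
t 6.78 pos [0.5872 0.0701 0.0811] F [-4.46  3.85 15.02] M [ 0.13  1.06 -0.01] g 0.456 q [-0.01  0.53 -0.2   0.84  0.    1.63]
```

```bash
python3 -m creep '[{"dx":0.002,"dy":-0.003,"dz":0.005,"wx":0,"wy":0,"wz":0},{"dx":0.002,"dy":-0.003,"dz":0.005,"wx":0,"wy":0,"wz":0},{"dx":0.002,"dy":-0.003,"dz":0.005,"wx":0,"wy":0,"wz":0}]' && python3 -m creep '[{"dx":0,"dy":0,"dz":0,"wx":0,"wy":0,"wz":0},{"dx":0,"dy":0,"dz":-0.0,"wx":0,"wy":0,"wz":0},{"dx":0,"dy":0,"dz":0,"wx":0,"wy":0,"wz":0},{"dx":0,"dy":0,"dz":0,"wx":0,"wy":0,"wz":0}]' 1 70 && python3 - <<'E'
from h import *
st()
cv2.imwrite('pics/w6.png',ctrl.camera('wrist'))
E
```

```text
t: 7.15
position: [0.5872, 0.0701, 0.081]
tcp_rot: [[0.063, 0.998, 0.002], [0.998, -0.063, -0.0], [-0.0, 0.002, -1.0]]
wrist_force: [-5.6, 1.7, 20.3]
grip_width: 0.449
t: 7.65
position: [0.5863, 0.07, 0.0784]
tcp_rot: [[0.064, 0.998, -0.0], [0.998, -0.064, -0.0], [-0.0, -0.0, -1.0]]
wrist_force: [-0.7, 0.2, 1.6]
grip_width: 0.999
t 7.65 pos [0.5863 0.07   0.0784] F [-0.66  0.25  1.57] M [-0.01 -0.   -0.01] g 0.999 q [-0.    0.54 -0.2   0.84 -0.    1.63]
```

View pics/w6.png

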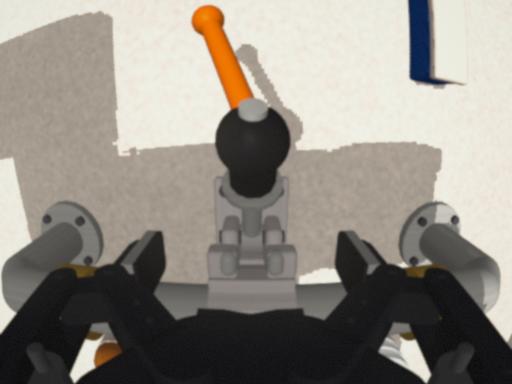

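```bash
python3 - <<'E'
from h import *
m=ctrl.camera_model('wrist')
for z in (.108,.112,.116): print(atz('wrist',(253,140),z,m))
h=bolt_pt(P,.926,.07);print(h,proj('wrist',h,m),proj('wrist',bolt_pt(P,.926,.0965,.062,-.358),m))
print('fork',proj('wrist',cap_pt(P,0,.0785,-.02,.0075),m),proj('wrist',cap_pt(P,0,.0785,.02,.0075),m))
# ball, triangulate hub with all 3
go([h[0],h[1],h[2]-.019],toolrot())
E
```

```text
[0.58944085 0.12342938 0.108     ]
[0.58942109 0.1238308  0.112     ]
[0.58940133 0.12423222 0.116     ]
[0.59113706 0.12224051 0.1120725 ] [257.89705635 143.98948418] [210.35295497  21.43357647]
fork [300.55545683 248.30004487] [211.50726662 248.3358771 ]
d [ 0.349  0.01  -0.098] w [-0.     0.     0.002]
```

```bash
python3 -m creep '[{"dx":0,"dy":0,"dz":-0.4,"wx":0,"wy":0,"wz":0},{"dx":0.1,"dy":0,"dz":-0.53,"wx":0,"wy":0,"wz":0},{"dx":0.355,"dy":0,"dz":-0.53,"wx":0,"wy":0,"wz":0},{"dx":0.355,"dy":0,"dz":-0.3,"wx":0,"wy":0,"wz":0},{"dx":0.355,"dy":0,"dz":-0.2,"wx":0,"wy":0,"wz":0},{"dx":0.355,"dy":0,"dz":-0.2,"wx":0,"wy":0,"wz":0}]' && python3 - <<'E'
from h import *
st()
cv2.imwrite('pics/w7.png',ctrl.camera('wrist'))
E
```

```text
t: 8.45
position: [0.5888, 0.1228, 0.1075]
tcp_rot: [[0.064, 0.998, -0.003], [0.998, -0.064, -0.0], [-0.0, -0.003, -1.0]]
wrist_force: [0.8, -0.0, 0.1]
grip_width: 0.999
t 8.45 pos [0.5888 0.1228 0.1075] F [ 0.83 -0.02  0.11] M [-0.    0.01  0.  ] g 0.999 q [ 0.08  0.53 -0.13  0.92 -0.    1.72]
```

View pics/w7.png

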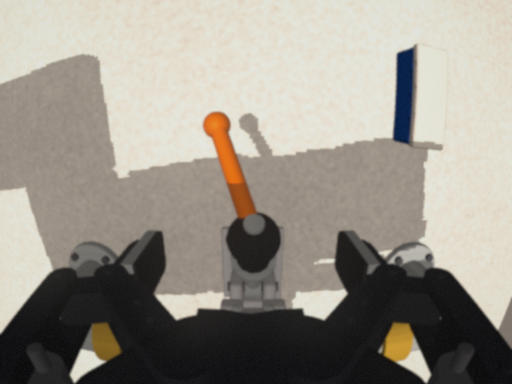

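```bash
python3 - <<'E'
from h import *
m=ctrl.camera_model('wrist')
print(atz('wrist',(253,241),.112,m),atz('wrist',(216,124),.080,m))
E
python3 -m creep '[{"dx":0,"dy":0.006,"dz":0.05,"wx":0,"wy":0,"wz":0},{"dx":0,"dy":0.006,"dz":0.095,"wx":0,"wy":0,"wz":0},{"dx":0,"dy":0.006,"dz":0.095,"wx":0,"wy":0,"wz":0}]' && python3 -m creep '[{"dx":0,"dy":0,"dz":0,"wx":0,"wy":0,"wz":0},{"dx":0,"dy":0,"dz":0,"wx":0,"wy":0,"wz":0},{"dx":0,"dy":0,"dz":0,"wx":0,"wy":0,"wz":0},{"dx":0,"dy":0,"dz":0,"wx":0,"wy":0,"wz":0},{"dx":0,"dy":0,"dz":0,"wx":0,"wy":0,"wz":0},{"dx":0,"dy":0,"dz":0,"wx":0,"wy":0,"wz":0}]' -1 50 && python3 - <<'E'
from h import *
st()
cv2.imwrite('pics/w8.png',ctrl.camera('wrist'))
E
```

```text
[0.58975625 0.12189996 0.112     ] [0.57237747 0.18116808 0.08      ]
t: 8.88
position: [0.5903, 0.123, 0.0939]
tcp_rot: [[0.064, 0.998, -0.001], [0.998, -0.064, -0.0], [-0.0, -0.001, -1.0]]
wrist_force: [0.1, 0.5, -0.5]
grip_width: 0.996
t: 9.62
position: [0.5907, 0.1234, 0.0945]
tcp_rot: [[0.064, 0.998, 0.0], [0.998, -0.064, 0.0], [0.0, 0.0, -1.0]]
wrist_force: [-0.3, 2.0, 1.5]
grip_width: 0.295
t 9.62 pos [0.5907 0.1234 0.0945] F [-0.33  2.02  1.45] M [ 0.4   0.16 -0.07] g 0.295 q [ 0.08  0.54 -0.14  0.89  0.    1.72]
```

View pics/w8.png

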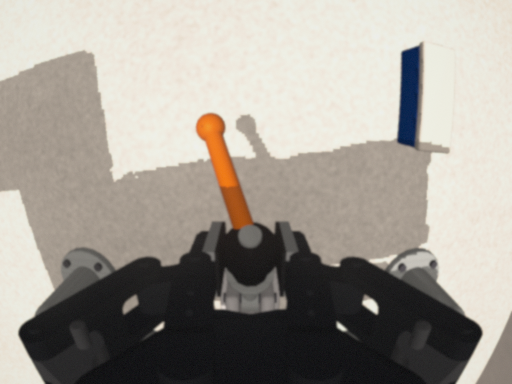

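```bash
python3 -m creep '[{"dx":-0.038,"dy":0,"dz":-0.045,"wx":0,"wy":0,"wz":0},{"dx":-0.09,"dy":0,"dz":-0.091,"wx":0,"wy":0,"wz":0},{"dx":-0.149,"dy":0,"dz":-0.129,"wx":0,"wy":0,"wz":0},{"dx":-0.213,"dy":0,"dz":-0.158,"wx":0,"wy":0,"wz":0},{"dx":-0.213,"dy":0,"dz":-0.158,"wx":0,"wy":0,"wz":0},{"dx":-0.213,"dy":0,"dz":-0.158,"wx":0,"wy":0,"wz":0}]' && python3 - <<'E'
from h import *
st()
cv2.imwrite('pics/w9.png',ctrl.camera('wrist'))
E
```

```text
t: 10.42
position: [0.5893, 0.0922, 0.1199]
tcp_rot: [[0.063, 0.998, 0.002], [0.998, -0.063, 0.002], [0.003, 0.002, -1.0]]
wrist_force: [-3.8, 7.5, 14.0]
grip_width: 0.297
t 10.43 pos [0.5893 0.0922 0.1199] F [-3.84  7.55 13.96] M [ 1.74  0.61 -0.19] g 0.297 q [ 0.03  0.5  -0.14  0.93  0.    1.67]
```

View pics/w9.png

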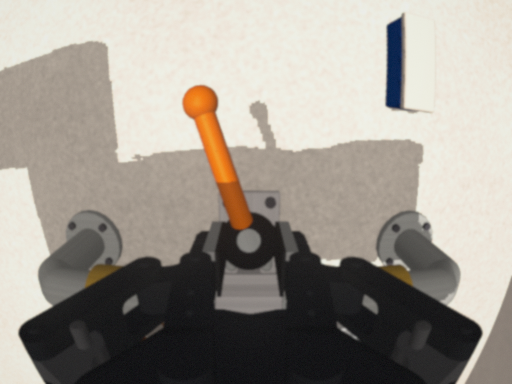

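```bash
python3 -m creep '[{"dx":0,"dy":-0.003,"dz":-0.012,"wx":0,"wy":0,"wz":0},{"dx":-0.06,"dy":-0.003,"dz":-0.032,"wx":0,"wy":0,"wz":0},{"dx":-0.12,"dy":-0.003,"dz":-0.043,"wx":0,"wy":0,"wz":0},{"dx":-0.16,"dy":-0.003,"dz":-0.047,"wx":0,"wy":0,"wz":0},{"dx":-0.175,"dy":-0.003,"dz":-0.047,"wx":0,"wy":0,"wz":0},{"dx":-0.175,"dy":-0.003,"dz":-0.047,"wx":0,"wy":0,"wz":0}]' && python3 - <<'E'
from h import *
st()
cv2.imwrite('pics/w10.png',ctrl.camera('wrist'))
E
```

```text
t: 11.22
position: [0.5864, 0.0649, 0.1249]
tcp_rot: [[0.064, 0.998, -0.0], [0.998, -0.064, -0.0], [-0.0, -0.0, -1.0]]
wrist_force: [1.6, 2.7, -4.1]
grip_width: 0.287
t 11.22 pos [0.5864 0.0649 0.1249] F [ 1.55  2.69 -4.06] M [ 0.71 -0.27 -0.25] g 0.287 q [-0.01  0.49 -0.14  0.94 -0.    1.62]
```

View pics/w10.png

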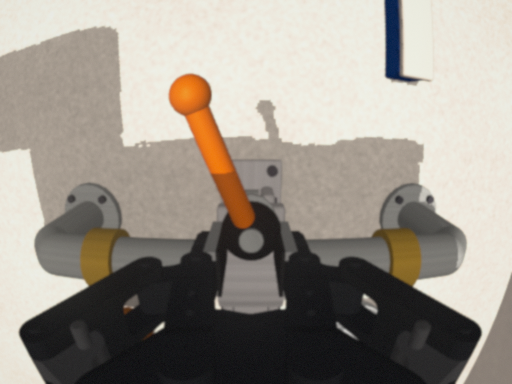

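```bash
python3 -m creep '[{"dx":-0.01,"dy":0,"dz":0.01,"wx":0,"wy":0,"wz":0},{"dx":-0.02,"dy":0,"dz":0.01,"wx":0,"wy":0,"wz":0},{"dx":-0.02,"dy":0,"dz":0.01,"wx":0,"wy":0,"wz":0}]' && python3 -m creep '[{"dx":-0.01,"dy":0,"dz":0,"wx":0,"wy":0,"wz":0},{"dx":-0.02,"dy":0,"dz":0,"wx":0,"wy":0,"wz":0},{"dx":-0.02,"dy":0,"dz":0,"wx":0,"wy":0,"wz":0}]'
```

```text
t: 11.65
position: [0.5872, 0.0621, 0.1244]
tcp_rot: [[0.063, 0.998, 0.002], [0.998, -0.063, -0.0], [-0.0, 0.002, -1.0]]
wrist_force: [1.1, 2.1, 3.6]
grip_width: 0.286
t: 12.02
position: [0.5858, 0.0589, 0.1238]
tcp_rot: [[0.064, 0.998, -0.001], [0.998, -0.064, -0.0], [-0.0, -0.001, -1.0]]
wrist_force: [-0.6, 2.8, 6.2]
grip_width: 0.275
```

```bash
python3 - <<'E'
from h import *
a=ctrl.camera('wrist'); b=ctrl.camera('scene')
cv2.imwrite('pics/w11.png',cv2.resize(a[60:320,160:340],None,fx=2.2,fy=2.2,interpolation=2))
cv2.imwrite('pics/s11.png',cv2.resize(b[110:260,200:350],None,fx=4,fy=4,interpolation=2))
E
```

```text
(no output)
```

View pics/w11.png

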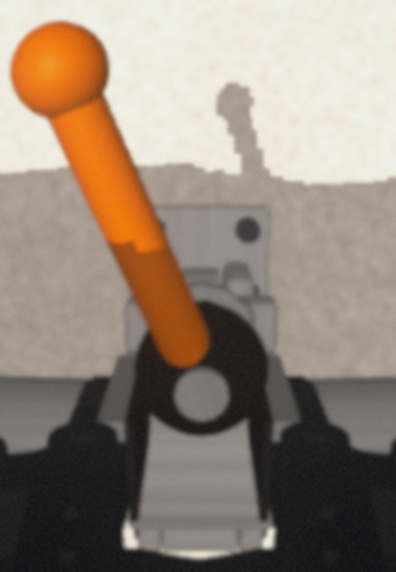

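View pics/s11.png

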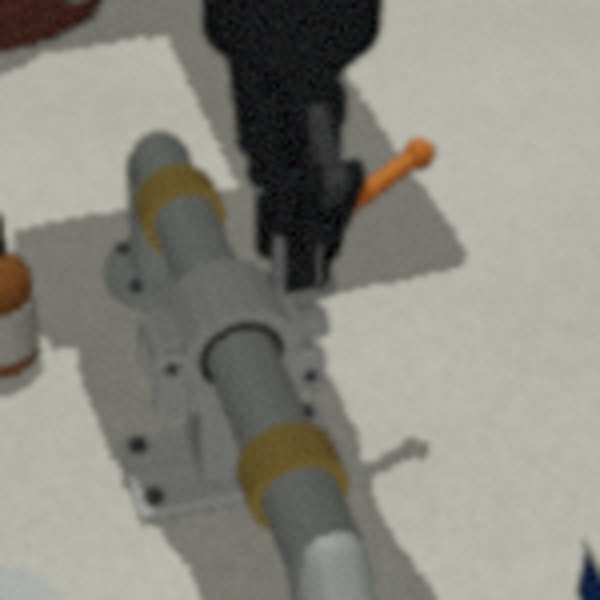

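```bash
python3 - <<'E'
from h import *
from scipy.optimize import least_squares
m=ctrl.camera_model('wrist');ms=ctrl.camera_model('scene')
ub=(160+60/2.2,60+69/2.2); us=(305.2,148); uh=(160+202/2.2,60+368/2.2)
o1,d1=ray('wrist',ub,m);o2,d2=ray('scene',us,ms);s=np.linalg.lstsq(np.stack([d1,-d2],1),o2-o1,rcond=None)[0];print('ball tri',o1+s[0]*d1,o2+s[1]*d2)
def res(v):
    q=bolt_pt(P,v[0],.0965,.062,v[1]); return np.r_[(proj('wrist',q,m)-ub)/2,proj('scene',q,ms)-us]
r=least_squares(res,[.1,-.36]);print(r.x,r.fun.round(1))
for b in (0,.1,.2): print(b,proj('wrist',bolt_pt(P,b,.07),m),proj('scene',bolt_pt(P,b,.0965,.062,-.38),ms),'ballw',proj('wrist',bolt_pt(P,b,.0965,.062,-.38),m))
print('hub seen',uh,'ball',ub)
print('hub y at z.14',atz('wrist',uh,.14,m))
E
```

```text
ball tri [0.56707135 0.13233843 0.16277497] [0.5680121  0.13407673 0.16272455]
[ 0.08434842 -0.41361521] [ 0.1 -0.3 -1.   0.4]
0 [255.32452949 236.23344617] [301.23451628 147.28256738] ballw [190.08036123 110.41895613]
0.1 [255.44879679 222.09940532] [305.61381393 149.25897947] ballw [193.26432447  84.72891658]
0.2 [255.53781626 207.15168109] [309.55745886 151.64458844] ballw [196.76006282  64.16363973]
hub seen (251.8181818181818, 227.27272727272725) ball (187.27272727272728, 91.36363636363636)
hub y at z.14 [0.58604944 0.07106928 0.14      ]
```

```bash
python3 -m creep '[{"dx":0.02,"dy":0,"dz":0,"wx":0,"wy":0,"wz":0},{"dx":0.08,"dy":0,"dz":0,"wx":0,"wy":0,"wz":0},{"dx":0.09,"dy":0,"dz":0,"wx":0,"wy":0,"wz":0},{"dx":0.09,"dy":0,"dz":0,"wx":0,"wy":0,"wz":0}]' 0.1 100 && python3 - <<'E'
from h import *
st()
a=ctrl.camera('wrist');cv2.imwrite('pics/w12r.png',a)
cv2.imwrite('pics/w12.png',cv2.resize(a[60:320,160:340],None,fx=2.2,fy=2.2,interpolation=2))
b=ctrl.camera('scene');cv2.imwrite('pics/s12.png',cv2.resize(b[110:260,200:350],None,fx=4,fy=4,interpolation=2))
E
```

```text
t: 12.62
position: [0.5869, 0.0728, 0.1235]
tcp_rot: [[0.063, 0.998, -0.0], [0.998, -0.063, -0.0], [-0.0, -0.0, -1.0]]
wrist_force: [-0.3, -0.4, -0.2]
grip_width: 0.552
t 12.62 pos [0.5869 0.0728 0.1235] F [-0.3  -0.36 -0.23] M [-0.02  0.01  0.03] g 0.552 q [-0.    0.49 -0.14  0.94 -0.    1.63]
```

View pics/w12.png

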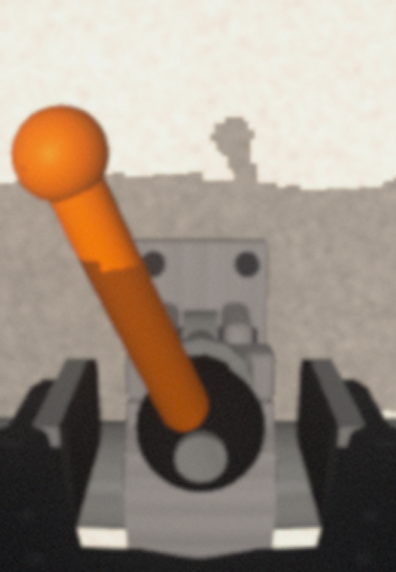

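View pics/s12.png

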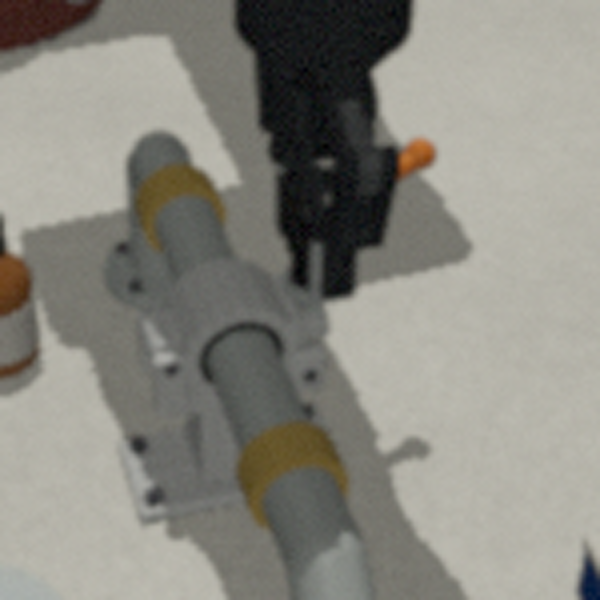

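```bash
python3 - <<'E'
from h import *
m=ctrl.camera_model('wrist');ms=ctrl.camera_model('scene')
for b in (0,.05,.1,.15): print(b,proj('wrist',bolt_pt(P,b,.07),m),proj('wrist',bolt_pt(P,b,.084),m),proj('scene',bolt_pt(P,b,.0965,.062,-.4),ms),'ballw',proj('wrist',bolt_pt(P,b,.0965,.062,-.4),m))
print('foot far corners',proj('wrist',w(P,(.055,.028,.008)),m),proj('wrist',w(P,(.055,-.028,.008)),m),'lug',proj('wrist',w(P,(.036,0,.07)),m))
print(proj('scene',w(P,(-.055,-.028,.008)),ms),proj('scene',w(P,(0,-.102,.095)),ms))
E
```

```text
0 [254.62362616 261.99152561] [255.10894054 277.23965724] [300.79035131 146.99573877] ballw [187.13749613 151.45720448]
0.05 [254.69171247 255.58739508] [255.20950562 269.05829515] [303.03255143 147.92032711] ballw [188.45109684 136.97667678]
0.1 [254.75346041 248.89463546] [255.30112515 260.40586179] [305.17163834 148.95172144] ballw [189.9367801  123.56515093]
0.15 [254.80812881 241.9515463 ] [255.38233    251.33786487] [307.20251156 150.08551267] ballw [191.55021461 111.31077218]
foot far corners [220.91974751 169.22051972] [283.78628889 169.43266516] lug [253.04416652 213.22186567]
[234.59445414 238.76219085] [272.51620272 229.20881808]
```

```bash
python3 -m creep '[{"dx":0,"dy":-0.008,"dz":0.015,"wx":0,"wy":0,"wz":0},{"dx":0,"dy":-0.008,"dz":0.015,"wx":0,"wy":0,"wz":0},{"dx":0,"dy":-0.008,"dz":0.015,"wx":0,"wy":0,"wz":0},{"dx":0,"dy":-0.008,"dz":0.015,"wx":0,"wy":0,"wz":0}]' -1 110 && python3 -m creep '[{"dx":-0.015,"dy":0,"dz":0,"wx":0,"wy":0,"wz":0},{"dx":-0.03,"dy":0,"dz":0,"wx":0,"wy":0,"wz":0},{"dx":-0.03,"dy":0,"dz":0,"wx":0,"wy":0,"wz":0}]' && python3 - <<'E'
from h import *
st()
a=ctrl.camera('wrist')
cv2.imwrite('pics/w13.png',cv2.resize(a[60:320,160:340],None,fx=2.2,fy=2.2,interpolation=2))
m=ctrl.camera_model('wrist')
for b in (0,.03,.06): print(b,proj('wrist',bolt_pt(P,b,.07),m),proj('wrist',bolt_pt(P,b,.084),m),'ballw',proj('wrist',bolt_pt(P,b,.0965,.062,-.4),m))
E
```

```text
t: 13.22
position: [0.5863, 0.0725, 0.1217]
tcp_rot: [[0.064, 0.998, 0.001], [0.998, -0.064, -0.0], [-0.0, 0.001, -1.0]]
wrist_force: [2.0, 0.4, 2.7]
grip_width: 0.277
t: 13.6
position: [0.5861, 0.0688, 0.1218]
tcp_rot: [[0.063, 0.998, 0.001], [0.998, -0.063, 0.002], [0.002, 0.001, -1.0]]
wrist_force: [3.0, 4.1, 5.3]
grip_width: 0.277
t 13.6 pos [0.5861 0.0688 0.1218] F [2.99 4.1  5.26] M [ 1.04 -0.58  0.03] g 0.277 q [-0.01  0.49 -0.15  0.93  0.    1.63]
0 [256.07601978 256.76765383] [256.76506358 271.87514351] ballw [187.73279033 140.76012841]
0.03 [256.12708397 252.83254134] [256.84161883 266.83680326] ballw [188.55075613 131.92659428]
0.06 [256.17500485 248.78869352] [256.91373484 261.62031164] ballw [189.43336506 123.49757055]
```

View pics/w13.png

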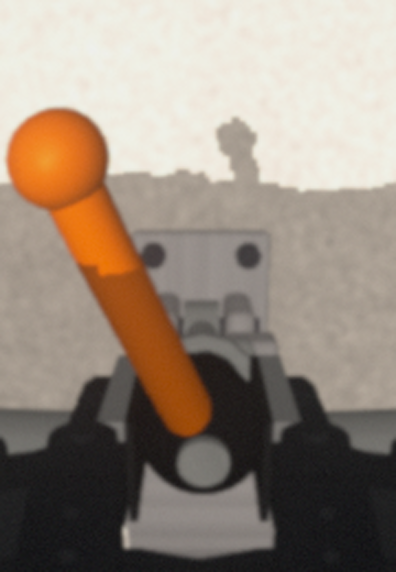

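```bash
python3 -m creep '[{"dx":-0.015,"dy":0,"dz":0.005,"wx":0,"wy":0,"wz":0},{"dx":-0.03,"dy":0,"dz":0.005,"wx":0,"wy":0,"wz":0},{"dx":-0.035,"dy":0,"dz":0.005,"wx":0,"wy":0,"wz":0},{"dx":-0.035,"dy":0,"dz":0.005,"wx":0,"wy":0,"wz":0}]' && python3 - <<'E'
from h import *
st()
a=ctrl.camera('wrist')
cv2.imwrite('pics/w14.png',cv2.resize(a[60:320,160:340],None,fx=2.2,fy=2.2,interpolation=2))
m=ctrl.camera_model('wrist')
for b in (0,.03,.06): print(b,proj('wrist',bolt_pt(P,b,.07),m),proj('wrist',bolt_pt(P,b,.084),m),'ballw',proj('wrist',bolt_pt(P,b,.0965,.062,-.4),m))
E
```

```text
t: 14.15
position: [0.5859, 0.0657, 0.1217]
tcp_rot: [[0.062, 0.998, 0.002], [0.998, -0.062, 0.006], [0.006, 0.002, -1.0]]
wrist_force: [2.6, 13.7, 10.1]
grip_width: 0.278
t 14.15 pos [0.5859 0.0657 0.1217] F [ 2.57 13.71 10.08] M [ 3.05 -0.25 -0.06] g 0.278 q [-0.02  0.49 -0.15  0.93  0.01  1.62]
0 [256.03854899 250.92758178] [256.75885522 265.55342919] ballw [187.67692107 130.96989167]
0.03 [256.09462691 246.90298561] [256.84219724 260.37632812] ballw [188.55261604 122.29395939]
0.06 [256.14743843 242.77292796] [256.92088421 255.0249977 ] ballw [189.48781859 114.04427786]
```

View pics/w14.png

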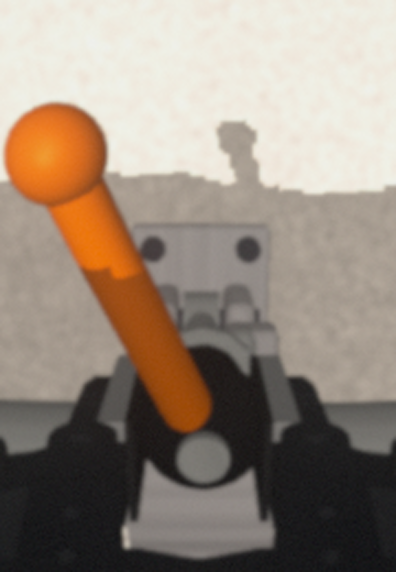

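```bash
python3 -m creep '[{"dx":0.01,"dy":0,"dz":0,"wx":0,"wy":0,"wz":0},{"dx":0.015,"dy":0,"dz":0,"wx":0,"wy":0,"wz":0},{"dx":0.015,"dy":0,"dz":0,"wx":0,"wy":0,"wz":0},{"dx":0.015,"dy":0,"dz":0,"wx":0,"wy":0,"wz":0}]' 0.3 110 && python3 - <<'E'
from h import *
st()
a=ctrl.camera('wrist')
cv2.imwrite('pics/w15.png',cv2.resize(a[60:320,160:340],None,fx=2.2,fy=2.2,interpolation=2))
m=ctrl.camera_model('wrist')
for b in (0,.03,.06): print(b,proj('wrist',bolt_pt(P,b,.07),m),proj('wrist',bolt_pt(P,b,.084),m),'ballw',proj('wrist',bolt_pt(P,b,.0965,.062,-.4),m))
E
```

```text
t: 14.7
position: [0.585, 0.065, 0.1203]
tcp_rot: [[0.064, 0.998, -0.001], [0.998, -0.064, -0.0], [-0.0, -0.001, -1.0]]
wrist_force: [-0.0, 0.5, -0.2]
grip_width: 0.653
t 14.7 pos [0.585  0.065  0.1203] F [-0.    0.52 -0.23] M [-0.04  0.02  0.  ] g 0.653 q [-0.01  0.49 -0.15  0.93 -0.    1.62]
0 [257.71498291 250.91575762] [258.53128991 265.87868714] ballw [188.32240718 129.83549756]
0.03 [257.77281013 246.85930087] [258.6190236 260.6617931] ballw [189.19419238 121.00374485]
0.06 [257.82676962 242.69446852] [258.7012121  255.26550093] ballw [190.12742935 112.60936809]
```

View pics/w15.png

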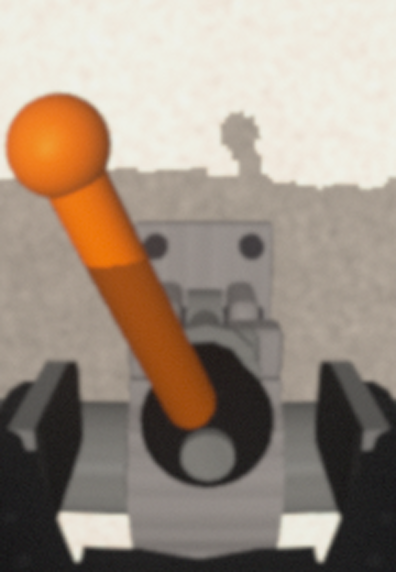

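```bash
python3 - <<'E'
from h import *
m=ctrl.camera_model('wrist')
print(proj('wrist',w(P,(.055,.028,.008)),m),proj('wrist',w(P,(.055,-.028,.008)),m))
go([.585,.065,.235])
E
```

```text
[221.97845236 161.33259365] [285.95685584 161.56459672]
d [-0.    -0.001 -0.764] w [0. 0. 0.]
```

```bash
sed -i 's/^P=.*/P=(.584,.0305,1.504)/' h.py; python3 -m creep '[{"dx":0,"dy":0,"dz":-0.4,"wx":0,"wy":0,"wz":0},{"dx":0,"dy":0,"dz":-0.75,"wx":0,"wy":0,"wz":0},{"dx":0,"dy":0,"dz":-0.77,"wx":0,"wy":0,"wz":-1},{"dx":0,"dy":0,"dz":-0.77,"wx":0,"wy":0,"wz":-1},{"dx":0,"dy":0,"dz":-0.77,"wx":0,"wy":0,"wz":-1},{"dx":0,"dy":0,"dz":-0.77,"wx":0,"wy":0,"wz":-1},{"dx":0,"dy":0,"dz":-0.77,"wx":0,"wy":0,"wz":-1},{"dx":0,"dy":0,"dz":-0.77,"wx":0,"wy":0,"wz":-1},{"dx":0,"dy":0,"dz":-0.77,"wx":0,"wy":0,"wz":-1},{"dx":0,"dy":0,"dz":-0.77,"wx":0,"wy":0,"wz":-1},{"dx":0,"dy":0,"dz":-0.77,"wx":0,"wy":0,"wz":-1}]' -0.25 20 && python3 - <<'E'
from h import *
st()
a=ctrl.camera('top');cv2.imwrite('pics/t16.png',cv2.resize(a[120:300,150:360],None,fx=3,fy=3,interpolation=2))
a=ctrl.camera('scene');cv2.imwrite('pics/s16.png',cv2.resize(a[110:260,200:350],None,fx=4,fy=4,interpolation=2))
E
```

```text
t: 16.12
position: [0.5852, 0.065, 0.236]
tcp_rot: [[-0.998, 0.06, -0.0], [0.06, 0.998, -0.0], [0.0, -0.0, -1.0]]
wrist_force: [0.1, -0.7, -0.6]
grip_width: 0.372
t 16.12 pos [0.5852 0.065  0.236 ] F [ 0.06 -0.73 -0.64] M [-0.04 -0.    0.01] g 0.372 q [-0.01  0.41  0.04  1.2  -0.    0.05]
```

View pics/t16.png

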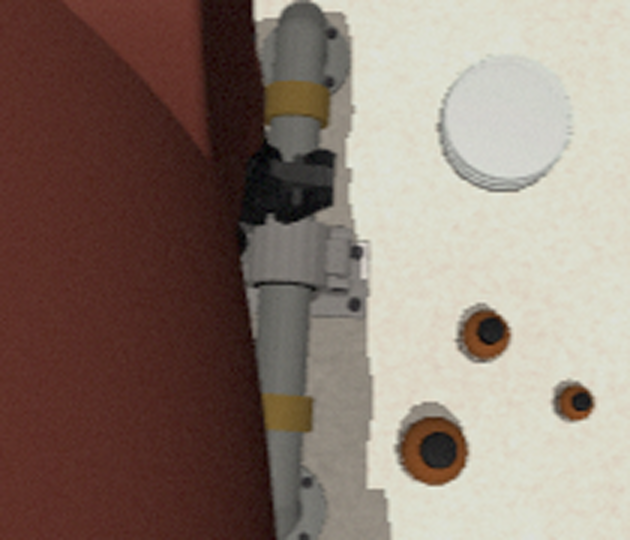

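View pics/s16.png

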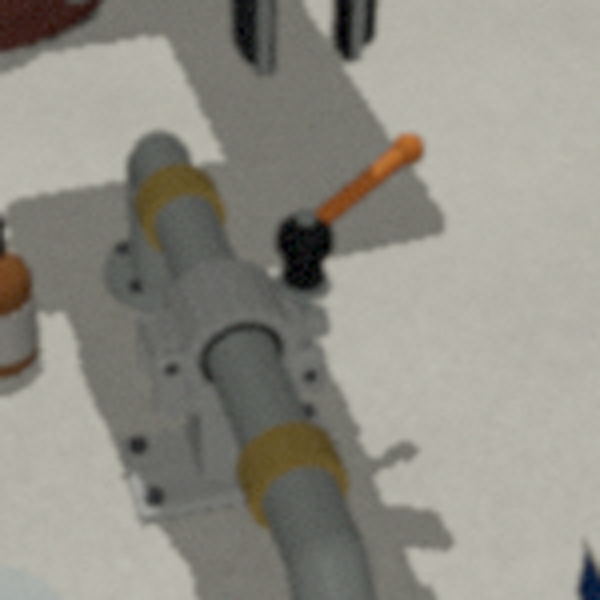

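```bash
python3 - <<'E'
from h import *
ms=ctrl.camera_model('scene')
for l in (-.34,-.38,-.42): print(l,bolt_pt(P,0,.0965,.062,l),proj('scene',bolt_pt(P,0,.0965,.062,l),ms))
print('hub',proj('scene',bolt_pt(P,0,.07),ms))
B=bolt_pt(P,0,.0965,.062,-.38)
go([B[0]+.001,B[1],.235],toolrot(spin=np.pi+.1))
E
```

```text
-0.34 [0.56967418 0.12612023 0.1665    ] [301.87883709 147.59297377]
-0.38 [0.56730018 0.1254035  0.1665    ] [301.01843675 147.00533754]
-0.42 [0.56495674 0.12459242 0.1665    ] [300.12288002 146.43803492]
hub [275.31756868 170.17922516]
d [0.138 0.394 0.007] w [ 0.    -0.    -1.061]
```

```bash
python3 -m creep '[{"dx":0.135,"dy":0.395,"dz":0,"wx":0,"wy":0,"wz":-1},{"dx":0.135,"dy":0.395,"dz":0,"wx":0,"wy":0,"wz":-1},{"dx":0.135,"dy":0.395,"dz":0,"wx":0,"wy":0,"wz":-1},{"dx":0.135,"dy":0.395,"dz":0,"wx":0,"wy":0,"wz":-1},{"dx":0.135,"dy":0.395,"dz":0,"wx":0,"wy":0,"wz":-1},{"dx":0.135,"dy":0.395,"dz":0,"wx":0,"wy":0,"wz":-1},{"dx":0.135,"dy":0.395,"dz":0,"wx":0,"wy":0,"wz":-1},{"dx":0.135,"dy":0.395,"dz":0,"wx":0,"wy":0,"wz":-1},{"dx":0.135,"dy":0.395,"dz":0.2,"wx":0,"wy":0,"wz":-1},{"dx":0.135,"dy":0.395,"dz":0.25,"wx":0,"wy":0,"wz":-1}]' && python3 - <<'E'
from h import *
st()
a=ctrl.camera('wrist');cv2.imwrite('pics/w17.png',a)
m=ctrl.camera_model('wrist');print(proj('wrist',bolt_pt(P,0,.0965,.062,-.36),m))
E
```

```text
t: 17.48
position: [0.5678, 0.1254, 0.1971]
tcp_rot: [[-0.066, -0.998, -0.003], [-0.998, 0.066, -0.0], [0.0, 0.003, -1.0]]
wrist_force: [-0.7, 0.8, -0.2]
grip_width: 0.371
t 17.48 pos [0.5678 0.1254 0.1971] F [-0.69  0.81 -0.24] M [-0.01 -0.01  0.02] g 0.371 q [ 0.09  0.42 -0.05  1.1  -0.   -1.41]
[246.61669755 217.81352761]
```

View pics/w17.png

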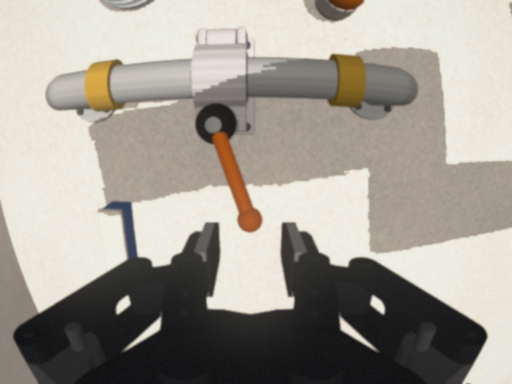

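```bash
python3 -m creep '[{"dx":0,"dy":0.003,"dz":0.14,"wx":0,"wy":0,"wz":0},{"dx":0,"dy":0.003,"dz":0.274,"wx":0,"wy":0,"wz":0},{"dx":0,"dy":0.003,"dz":0.274,"wx":0,"wy":0,"wz":0},{"dx":0,"dy":0.003,"dz":0.274,"wx":0,"wy":0,"wz":0}]' && cat >> h.py <<'E'
def lev_pose(l,gap,spin=None,z=.156):
    B=bolt_pt(P,0,.0965,.062,l); t=Rz(P[2])@np.array([-np.sin(l),-np.cos(l),0])
    p=B+gap*t; p[2]=z; return p,toolrot(spin=np.pi-(l if spin is None else spin))
def rows(p0,R0,ls,gap,spins=None):
    for i,l in enumerate(ls):
        p,R=lev_pose(l,gap,None if spins is None else spins[i]); d=R0.T@(p-p0)/.15; r=Ro.from_matrix(R0.T@R).as_rotvec()/(np.pi/2)
        print('l %.2f dx %.3f dy %.3f dz %.3f wz %.3f'%(l,*d,r[2]))
def lev_of(s):  # torque force at ball from wrist force given lever angle estimate from TCP position
    c=w(P,[.036,0,0]); v=Rz(P[2]).T@(s['position']-c); th=-np.arctan2(v[1],v[0]); F=np.array(s['wrist_force']); r=s['position']-c
    mz=r[0]*F[1]-r[1]*F[0]; return th, mz/.062, np.hypot(v[0],v[1])
E
python3 - <<'E'
from h import *
s=st(); print(s['tcp_rot'])
rows(s['position'],s['tcp_rot'],[-.3,-.2,-.1,0,.1,.2,.3,.4,.5],.0078,[0,0,0,.0,.1,.2,.3,.4,.5])
E
```

```text
t: 18.02
position: [0.569, 0.1257, 0.1587]
tcp_rot: [[-0.065, -0.998, 0.001], [-0.998, 0.065, 0.0], [-0.0, -0.001, -1.0]]
wrist_force: [-0.3, 0.5, 0.4]
grip_width: 0.377
t 18.02 pos [0.569  0.1257 0.1587] F [-0.28  0.51  0.4 ] M [0.03 0.   0.02] g 0.377 q [ 0.09  0.45 -0.12  1.    0.   -1.41]
[[-6.47504210e-02 -9.97900669e-01  1.27979345e-03]
 [-9.97901469e-01  6.47506259e-02  1.19269767e-04]
 [-2.01886807e-04 -1.26938499e-03 -9.99999174e-01]]
l -0.30 dx -0.024 dy -0.069 dz 0.018 wz 0.001
l -0.20 dx -0.029 dy -0.111 dz 0.018 wz 0.001
l -0.10 dx -0.030 dy -0.152 dz 0.018 wz 0.001
l 0.00 dx -0.026 dy -0.194 dz 0.018 wz 0.001
l 0.10 dx -0.019 dy -0.235 dz 0.018 wz 0.065
l 0.20 dx -0.008 dy -0.275 dz 0.018 wz 0.129
l 0.30 dx 0.008 dy -0.314 dz 0.018 wz 0.192
l 0.40 dx 0.027 dy -0.351 dz 0.018 wz 0.256
l 0.50 dx 0.049 dy -0.385 dz 0.019 wz 0.320
```

```bash
python3 -m creep '[{"dx":-0.024,"dy":-0.069,"dz":0.018,"wx":0,"wy":0,"wz":0},{"dx":-0.029,"dy":-0.111,"dz":0.018,"wx":0,"wy":0,"wz":0},{"dx":-0.03,"dy":-0.152,"dz":0.018,"wx":0,"wy":0,"wz":0},{"dx":-0.026,"dy":-0.194,"dz":0.018,"wx":0,"wy":0,"wz":0},{"dx":-0.019,"dy":-0.235,"dz":0.018,"wx":0,"wy":0,"wz":0.065},{"dx":-0.008,"dy":-0.275,"dz":0.018,"wx":0,"wy":0,"wz":0.13},{"dx":0.008,"dy":-0.314,"dz":0.018,"wx":0,"wy":0,"wz":0.19},{"dx":0.027,"dy":-0.351,"dz":0.018,"wx":0,"wy":0,"wz":0.255}]' && python3 - <<'E'
from h import *
s=st(); print(lev_of(s))
a=ctrl.camera('wrist');cv2.imwrite('pics/w18.png',a)
m=ctrl.camera_model('wrist');print(proj('wrist',bolt_pt(P,0,.0965,.062,.4),m))
p,R=lev_pose(.4,.0078); print(p)
rows(p,R,[.5,.6,.7,.75,.8,.85,.9],.0078)
E
```

```text
t: 19.02
position: [0.6205, 0.1193, 0.1545]
tcp_rot: [[-0.45, -0.893, -0.002], [-0.893, 0.45, 0.002], [-0.001, 0.002, -1.0]]
wrist_force: [-3.6, 4.4, -0.0]
grip_width: 0.377
t 19.02 pos [0.6205 0.1193 0.1545] F [-3.6   4.35 -0.03] M [ 0.96  0.67 -0.05] g 0.377 q [ 0.07  0.54  0.03  1.06  0.   -1.03]
(np.float64(0.5062291598407219), np.float64(5.468779944822626), np.float64(0.06292466303810265))
[262.88471833 247.71970995]
[0.62127011 0.11827641 0.156     ]
l 0.50 dx 0.007 dy -0.041 dz 0.000 wz 0.064
l 0.60 dx 0.019 dy -0.081 dz 0.000 wz 0.127
l 0.70 dx 0.034 dy -0.120 dz 0.000 wz 0.191
l 0.75 dx 0.043 dy -0.139 dz 0.000 wz 0.223
l 0.80 dx 0.053 dy -0.157 dz 0.000 wz 0.255
l 0.85 dx 0.064 dy -0.175 dz 0.000 wz 0.286
l 0.90 dx 0.076 dy -0.192 dz 0.000 wz 0.318
```

View pics/w18.png

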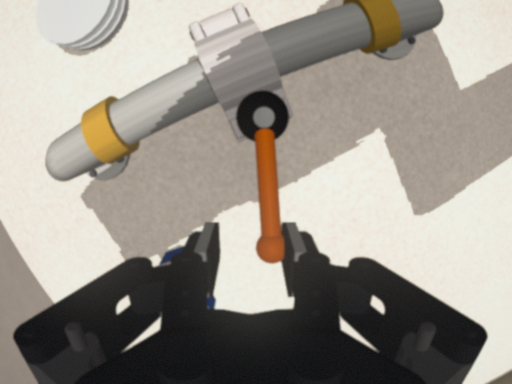

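```bash
python3 -m creep '[{"dx":0.003,"dy":-0.02,"dz":0,"wx":0,"wy":0,"wz":0.032},{"dx":0.007,"dy":-0.041,"dz":0,"wx":0,"wy":0,"wz":0.064},{"dx":0.013,"dy":-0.061,"dz":0,"wx":0,"wy":0,"wz":0.095},{"dx":0.019,"dy":-0.081,"dz":0,"wx":0,"wy":0,"wz":0.127},{"dx":0.026,"dy":-0.1,"dz":0,"wx":0,"wy":0,"wz":0.159},{"dx":0.034,"dy":-0.12,"dz":0,"wx":0,"wy":0,"wz":0.191},{"dx":0.038,"dy":-0.13,"dz":0,"wx":0,"wy":0,"wz":0.207},{"dx":0.043,"dy":-0.139,"dz":0,"wx":0,"wy":0,"wz":0.223}]' && cat >> h.py <<'E'
def tq(s,l):
    B=bolt_pt(P,0,.0965,.062,l); t=Rz(P[2])@np.array([-np.sin(l),-np.cos(l),0]); c=w(P,[.036,0,0]); r=B-.008*t-c; F=s['wrist_force']
    return (r[0]*F[1]-r[1]*F[0])/.062, F@-t, F@((B-c)*[1,1,0]/.062)
E
python3 - <<'E'
from h import *
s=st(); print(lev_of(s),tq(s,.75))
p,R=lev_pose(.75,.0078); print(p)
rows(p,R,[.775,.8,.825,.85,.875,.9,.925,.95,.975,1],.0078)
E
```

```text
t: 20.08
position: [0.6366, 0.1035, 0.1546]
tcp_rot: [[-0.727, -0.686, -0.0], [-0.686, 0.727, 0.001], [-0.0, 0.001, -1.0]]
wrist_force: [-1.0, 5.0, -3.1]
grip_width: 0.373
t 20.07 pos [0.6366 0.1035 0.1546] F [-0.96  4.99 -3.05] M [ 0.88  0.24 -0.06] g 0.373 q [ 0.05  0.57  0.07  1.08  0.   -0.71]
(np.float64(0.8675422685811451), np.float64(4.609743402652972), np.float64(0.06236403435793957)) (np.float64(3.9442657617915766), np.float64(4.294318726039857), np.float64(2.712910472924163))
[0.63693775 0.10317658 0.156     ]
l 0.78 dx 0.001 dy -0.010 dz 0.000 wz 0.016
l 0.80 dx 0.003 dy -0.021 dz 0.000 wz 0.032
l 0.82 dx 0.005 dy -0.031 dz 0.000 wz 0.048
l 0.85 dx 0.007 dy -0.041 dz 0.000 wz 0.064
l 0.88 dx 0.010 dy -0.051 dz 0.000 wz 0.080
l 0.90 dx 0.012 dy -0.061 dz 0.000 wz 0.095
l 0.93 dx 0.015 dy -0.071 dz 0.000 wz 0.111
l 0.95 dx 0.019 dy -0.081 dz 0.000 wz 0.127
l 0.97 dx 0.022 dy -0.091 dz 0.000 wz 0.143
l 1.00 dx 0.026 dy -0.101 dz 0.000 wz 0.159
```

```bash
cat > rd.py <<'E'
import sys
from h import *
l=float(sys.argv[1]); s=ctrl.read_state(); a=tq(s,l)
th=lev_of(s)[0]
open('log.txt','a').write(f"{l} {s['t']:.2f} {th-.122:.3f} {a[0]:.2f} {a[1]:.2f} {a[2]:.2f} {s['wrist_force'][2]:.2f}\n")
print('cmd l',l,'t %.2f'%s['t'],'est l from tcp %.3f'%(th-.122),'tq %.2f tang %.2f rad %.2f'%a,'Fz %.2f'%s['wrist_force'][2],'j6 %.2f'%s['qpos'][5],'z %.4f'%s['position'][2])
E
for l in 0.825 0.9 ; do python3 -m creep '[{"dx":0.001,"dy":-0.01,"dz":0,"wx":0,"wy":0,"wz":0.016},{"dx":0.003,"dy":-0.021,"dz":0,"wx":0,"wy":0,"wz":0.032},{"dx":0.005,"dy":-0.031,"dz":0,"wx":0,"wy":0,"wz":0.048}]' >/dev/null; python3 rd.py $l; done
```

```text
cmd l 0.825 t 20.45 est l from tcp 0.827 tq 3.90 tang 4.18 rad 2.13 Fz -2.51 j6 -0.64 z 0.1549
cmd l 0.9 t 20.82 est l from tcp 0.904 tq 3.74 tang 3.93 rad 1.41 Fz -2.50 j6 -0.57 z 0.1548
```

```bash
python3 -m creep '[{"dx":0.001,"dy":-0.01,"dz":0,"wx":0,"wy":0,"wz":0.016},{"dx":0.003,"dy":-0.021,"dz":0,"wx":0,"wy":0,"wz":0.032},{"dx":0.005,"dy":-0.031,"dz":0,"wx":0,"wy":0,"wz":0.048},{"dx":0.007,"dy":-0.041,"dz":0,"wx":0,"wy":0,"wz":0.064}]' >/dev/null; python3 rd.py 1.0
python3 -m creep '[{"dx":0.001,"dy":-0.01,"dz":0,"wx":0,"wy":0,"wz":0.016},{"dx":0.003,"dy":-0.021,"dz":0,"wx":0,"wy":0,"wz":0.032},{"dx":0.005,"dy":-0.031,"dz":0,"wx":0,"wy":0,"wz":0.048},{"dx":0.007,"dy":-0.041,"dz":0,"wx":0,"wy":0,"wz":0.064}]' >/dev/null; python3 rd.py 1.1
python3 -m creep '[{"dx":0.001,"dy":-0.01,"dz":0,"wx":0,"wy":0,"wz":0.016},{"dx":0.003,"dy":-0.021,"dz":0,"wx":0,"wy":0,"wz":0.032},{"dx":0.005,"dy":-0.031,"dz":0,"wx":0,"wy":0,"wz":0.048},{"dx":0.007,"dy":-0.041,"dz":0,"wx":0,"wy":0,"wz":0.064}]' >/dev/null; python3 rd.py 1.2
python3 -m creep '[{"dx":0.001,"dy":-0.01,"dz":0,"wx":0,"wy":0,"wz":0.016},{"dx":0.003,"dy":-0.021,"dz":0,"wx":0,"wy":0,"wz":0.032},{"dx":0.005,"dy":-0.031,"dz":0,"wx":0,"wy":0,"wz":0.048},{"dx":0.007,"dy":-0.041,"dz":0,"wx":0,"wy":0,"wz":0.064}]' >/dev/null; python3 rd.py 1.3
```

```text
cmd l 1.0 t 21.32 est l from tcp 1.004 tq 3.75 tang 3.87 rad 0.91 Fz -2.82 j6 -0.48 z 0.1548
cmd l 1.1 t 21.82 est l from tcp 1.104 tq 3.66 tang 3.74 rad 0.60 Fz -2.46 j6 -0.39 z 0.1548
cmd l 1.2 t 22.32 est l from tcp 1.204 tq 3.82 tang 3.96 rad 1.03 Fz -2.59 j6 -0.30 z 0.1548
cmd l 1.3 t 22.82 est l from tcp 1.304 tq 3.85 tang 3.79 rad -0.50 Fz -3.69 j6 -0.20 z 0.1548
```

```bash
python3 -m creep '[{"dx":0.001,"dy":-0.01,"dz":0,"wx":0,"wy":0,"wz":0.016},{"dx":0.003,"dy":-0.021,"dz":0,"wx":0,"wy":0,"wz":0.032},{"dx":0.005,"dy":-0.031,"dz":0,"wx":0,"wy":0,"wz":0.048},{"dx":0.007,"dy":-0.041,"dz":0,"wx":0,"wy":0,"wz":0.064}]' >/dev/null; python3 rd.py 1.4
python3 -m creep '[{"dx":0.001,"dy":-0.01,"dz":0,"wx":0,"wy":0,"wz":0.016},{"dx":0.003,"dy":-0.021,"dz":0,"wx":0,"wy":0,"wz":0.032},{"dx":0.005,"dy":-0.031,"dz":0,"wx":0,"wy":0,"wz":0.048},{"dx":0.007,"dy":-0.041,"dz":0,"wx":0,"wy":0,"wz":0.064}]' >/dev/null; python3 rd.py 1.5
python3 -m creep '[{"dx":0.001,"dy":-0.01,"dz":0.01,"wx":0,"wy":0,"wz":0.016},{"dx":0.003,"dy":-0.021,"dz":0.01,"wx":0,"wy":0,"wz":0.032},{"dx":0.005,"dy":-0.031,"dz":0.01,"wx":0,"wy":0,"wz":0.048},{"dx":0.007,"dy":-0.041,"dz":0.01,"wx":0,"wy":0,"wz":0.064}]' >/dev/null; python3 rd.py 1.6
python3 -c "
from h import *
cv2.imwrite('pics/w19.png',ctrl.camera('wrist'))"
```

```text
cmd l 1.4 t 23.32 est l from tcp 1.405 tq 3.68 tang 3.66 rad -0.16 Fz -2.31 j6 -0.11 z 0.1548
cmd l 1.5 t 23.82 est l from tcp 1.505 tq 4.70 tang 4.58 rad -0.97 Fz -2.58 j6 -0.02 z 0.1548
cmd l 1.6 t 24.32 est l from tcp 1.604 tq 3.24 tang 3.34 rad 0.77 Fz 2.82 j6 0.07 z 0.1537
```

View pics/w19.png

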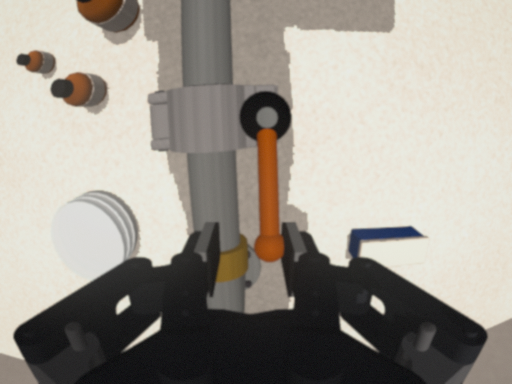

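```bash
python3 -m creep '[{"dx":0.001,"dy":-0.01,"dz":0,"wx":0,"wy":0,"wz":0.016},{"dx":0.003,"dy":-0.021,"dz":0,"wx":0,"wy":0,"wz":0.032},{"dx":0.005,"dy":-0.031,"dz":0,"wx":0,"wy":0,"wz":0.048}]' >/dev/null; python3 rd.py 1.675
python3 -m creep '[{"dx":0.001,"dy":-0.01,"dz":0,"wx":0,"wy":0,"wz":0.016},{"dx":0.003,"dy":-0.021,"dz":0,"wx":0,"wy":0,"wz":0.032}]' >/dev/null; python3 rd.py 1.725
python3 -m creep '[{"dx":0.001,"dy":-0.01,"dz":0,"wx":0,"wy":0,"wz":0.016},{"dx":0.003,"dy":-0.021,"dz":0,"wx":0,"wy":0,"wz":0.032}]' >/dev/null; python3 rd.py 1.775
```

```text
cmd l 1.675 t 24.75 est l from tcp 1.680 tq 3.83 tang 3.96 rad 0.99 Fz 2.39 j6 0.14 z 0.1534
cmd l 1.725 t 25.00 est l from tcp 1.731 tq 3.76 tang 4.06 rad 2.28 Fz 2.08 j6 0.18 z 0.1534
cmd l 1.775 t 25.25 est l from tcp 1.782 tq 3.85 tang 4.06 rad 1.65 Fz 2.00 j6 0.23 z 0.1533
```

```bash
python3 -m creep '[{"dx":0.001,"dy":-0.01,"dz":0,"wx":0,"wy":0,"wz":0.016},{"dx":0.003,"dy":-0.021,"dz":0,"wx":0,"wy":0,"wz":0.032}]' >/dev/null; python3 rd.py 1.825
python3 -m creep '[{"dx":0.001,"dy":-0.01,"dz":0,"wx":0,"wy":0,"wz":0.016},{"dx":0.003,"dy":-0.021,"dz":0,"wx":0,"wy":0,"wz":0.032}]' >/dev/null; python3 rd.py 1.875
python3 -m creep '[{"dx":0.001,"dy":-0.01,"dz":0,"wx":0,"wy":0,"wz":0.016},{"dx":0.003,"dy":-0.021,"dz":0,"wx":0,"wy":0,"wz":0.032}]' >/dev/null; python3 rd.py 1.925
python3 -m creep '[{"dx":0.001,"dy":-0.01,"dz":0,"wx":0,"wy":0,"wz":0.016},{"dx":0.003,"dy":-0.021,"dz":0,"wx":0,"wy":0,"wz":0.032}]' >/dev/null; python3 rd.py 1.975
python3 -m creep '[{"dx":0.001,"dy":-0.01,"dz":0,"wx":0,"wy":0,"wz":0.016},{"dx":0.003,"dy":-0.021,"dz":0,"wx":0,"wy":0,"wz":0.032}]' >/dev/null; python3 rd.py 2.025
```

```text
cmd l 1.825 t 25.50 est l from tcp 1.834 tq 3.26 tang 3.45 rad 1.47 Fz 2.62 j6 0.27 z 0.1532
cmd l 1.875 t 25.75 est l from tcp 1.885 tq 3.79 tang 4.00 rad 1.58 Fz 1.27 j6 0.32 z 0.1532
cmd l 1.925 t 26.00 est l from tcp 1.937 tq 3.67 tang 3.85 rad 1.35 Fz 0.52 j6 0.37 z 0.1532
cmd l 1.975 t 26.25 est l from tcp 1.988 tq 2.85 tang 3.01 rad 1.18 Fz -0.54 j6 0.41 z 0.1532
cmd l 2.025 t 26.50 est l from tcp 2.039 tq 3.20 tang 3.13 rad -0.54 Fz -0.63 j6 0.46 z 0.1531
```

```bash
python3 -m creep '[{"dx":0.001,"dy":-0.01,"dz":0,"wx":0,"wy":0,"wz":0.016},{"dx":0.003,"dy":-0.021,"dz":0,"wx":0,"wy":0,"wz":0.032},{"dx":0.005,"dy":-0.031,"dz":0,"wx":0,"wy":0,"wz":0.048}]' >/dev/null; python3 rd.py 2.1
python3 -m creep '[{"dx":0.001,"dy":-0.01,"dz":0,"wx":0,"wy":0,"wz":0.016},{"dx":0.003,"dy":-0.021,"dz":0,"wx":0,"wy":0,"wz":0.032}]' >/dev/null; python3 rd.py 2.15
python3 -m creep '[{"dx":0.001,"dy":-0.01,"dz":0,"wx":0,"wy":0,"wz":0.016},{"dx":0.003,"dy":-0.021,"dz":0,"wx":0,"wy":0,"wz":0.032}]' >/dev/null; python3 rd.py 2.2
python3 -m creep '[{"dx":0.001,"dy":-0.01,"dz":0,"wx":0,"wy":0,"wz":0.016},{"dx":0.003,"dy":-0.021,"dz":0,"wx":0,"wy":0,"wz":0.032}]' >/dev/null; python3 rd.py 2.25
python3 -m creep '[{"dx":0.001,"dy":-0.01,"dz":0,"wx":0,"wy":0,"wz":0.016},{"dx":0.003,"dy":-0.021,"dz":0,"wx":0,"wy":0,"wz":0.032}]' >/dev/null; python3 rd.py 2.3
```

```text
cmd l 2.1 t 26.88 est l from tcp 2.114 tq 3.72 tang 3.67 rad -0.39 Fz -2.96 j6 0.53 z 0.1531
cmd l 2.15 t 27.12 est l from tcp 2.165 tq 4.33 tang 4.13 rad -1.54 Fz -2.21 j6 0.57 z 0.1532
cmd l 2.2 t 27.38 est l from tcp 2.215 tq 3.06 tang 2.91 rad -1.16 Fz -2.43 j6 0.62 z 0.1533
cmd l 2.25 t 27.62 est l from tcp 2.265 tq 4.18 tang 4.03 rad -1.15 Fz -3.12 j6 0.67 z 0.1533
cmd l 2.3 t 27.88 est l from tcp 2.315 tq 3.97 tang 3.86 rad -0.84 Fz -2.80 j6 0.71 z 0.1533
```

```bash
python3 -m creep '[{"dx":0.001,"dy":-0.01,"dz":0,"wx":0,"wy":0,"wz":0.016},{"dx":0.003,"dy":-0.021,"dz":0,"wx":0,"wy":0,"wz":0.032}]' >/dev/null; python3 rd.py 2.35
python3 -m creep '[{"dx":0.001,"dy":-0.01,"dz":0,"wx":0,"wy":0,"wz":0.016},{"dx":0.003,"dy":-0.021,"dz":0,"wx":0,"wy":0,"wz":0.032}]' >/dev/null; python3 rd.py 2.4
python3 -c "
from h import *
cv2.imwrite('pics/w20.png',ctrl.camera('wrist'))
b=ctrl.camera('scene');cv2.imwrite('pics/s20.png',cv2.resize(b[110:260,200:350],None,fx=4,fy=4,interpolation=2))
m=ctrl.camera_model('wrist')
for l in (2.2,2.3,2.4,2.5): print(l,proj('wrist',bolt_pt(P,0,.093,.062,l),m))
print(proj('wrist',bolt_pt(P,0,.066),m))"
```

```text
cmd l 2.35 t 28.12 est l from tcp 2.366 tq 4.94 tang 4.83 rad -0.80 Fz -2.91 j6 0.76 z 0.1533
cmd l 2.4 t 28.38 est l from tcp 2.417 tq 4.73 tang 4.55 rad -1.36 Fz -2.97 j6 0.81 z 0.1533
2.2 [294.58843245 242.94590318]
2.3 [282.3833983  244.89474464]
2.4 [270.02625232 245.6816404 ]
2.5 [257.62357188 245.29420212]
[267.66245593 116.89804721]
```

View pics/w20.png

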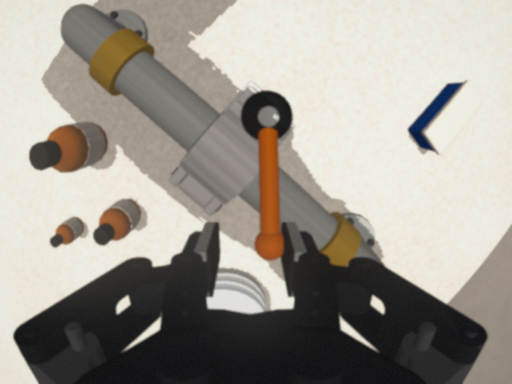

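View pics/s20.png

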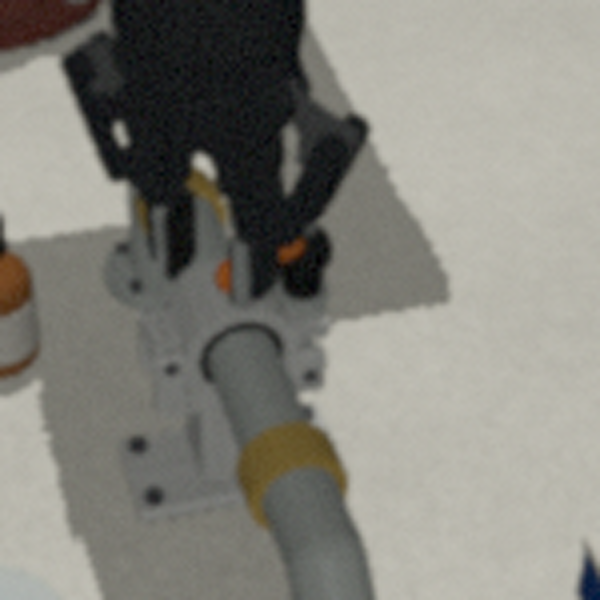

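```bash
python3 -m creep '[{"dx":0.001,"dy":-0.01,"dz":0,"wx":0,"wy":0,"wz":0.016},{"dx":0.003,"dy":-0.021,"dz":0,"wx":0,"wy":0,"wz":0.032}]' >/dev/null; python3 rd.py 2.45
python3 -m creep '[{"dx":0.001,"dy":-0.01,"dz":0,"wx":0,"wy":0,"wz":0.016},{"dx":0.003,"dy":-0.021,"dz":0,"wx":0,"wy":0,"wz":0.032}]' >/dev/null; python3 rd.py 2.5
python3 -m creep '[{"dx":0.001,"dy":-0.01,"dz":0,"wx":0,"wy":0,"wz":0.016},{"dx":0.003,"dy":-0.021,"dz":0,"wx":0,"wy":0,"wz":0.032}]' >/dev/null; python3 rd.py 2.55
python3 -m creep '[{"dx":0.001,"dy":-0.01,"dz":0,"wx":0,"wy":0,"wz":0.016},{"dx":0.003,"dy":-0.021,"dz":0,"wx":0,"wy":0,"wz":0.032}]' >/dev/null; python3 rd.py 2.6
```

```text
cmd l 2.45 t 28.73 est l from tcp 2.466 tq 4.34 tang 4.20 rad -1.11 Fz -2.28 j6 0.85 z 0.1533
cmd l 2.5 t 28.98 est l from tcp 2.518 tq 3.94 tang 3.86 rad -0.66 Fz -2.27 j6 0.90 z 0.1533
cmd l 2.55 t 29.23 est l from tcp 2.568 tq 4.13 tang 3.99 rad -1.05 Fz -3.60 j6 0.95 z 0.1533
cmd l 2.6 t 29.48 est l from tcp 2.618 tq 4.53 tang 4.36 rad -1.28 Fz -3.22 j6 1.00 z 0.1533
```

```bash
python3 -m creep '[{"dx":0.001,"dy":-0.01,"dz":0,"wx":0,"wy":0,"wz":0.016},{"dx":0.003,"dy":-0.021,"dz":0,"wx":0,"wy":0,"wz":0.032}]' >/dev/null; python3 rd.py 2.65
python3 -m creep '[{"dx":0.001,"dy":-0.01,"dz":0,"wx":0,"wy":0,"wz":0.016},{"dx":0.003,"dy":-0.021,"dz":0,"wx":0,"wy":0,"wz":0.032}]' >/dev/null; python3 rd.py 2.7
python3 -m creep '[{"dx":0.001,"dy":-0.01,"dz":0,"wx":0,"wy":0,"wz":0.016},{"dx":0.003,"dy":-0.021,"dz":0,"wx":0,"wy":0,"wz":0.032}]' >/dev/null; python3 rd.py 2.75
python3 -m creep '[{"dx":0.001,"dy":-0.01,"dz":0,"wx":0,"wy":0,"wz":0.016},{"dx":0.003,"dy":-0.021,"dz":0,"wx":0,"wy":0,"wz":0.032}]' >/dev/null; python3 rd.py 2.8
python3 - <<'E'
import numpy as np
from scipy.optimize import least_squares
d=np.loadtxt('log.txt');l,q=d[:,0],d[:,3]
r=least_squares(lambda v:v[0]+2/.7*np.maximum(0,l-v[1])-q,[3.7,2.4],loss='soft_l1',f_scale=.5);J=np.linalg.inv(r.jac.T@r.jac)*.25
print(r.x,np.sqrt(np.diag(J)),np.std(r.fun))
E
```

```text
cmd l 2.65 t 29.73 est l from tcp 2.669 tq 4.81 tang 4.66 rad -1.14 Fz -4.01 j6 1.04 z 0.1533
cmd l 2.7 t 29.98 est l from tcp 2.720 tq 3.49 tang 3.32 rad -1.33 Fz -2.83 j6 1.09 z 0.1533
cmd l 2.75 t 30.23 est l from tcp 2.770 tq 5.31 tang 5.07 rad -1.90 Fz -2.75 j6 1.14 z 0.1533
cmd l 2.8 t 30.48 est l from tcp 2.821 tq 5.41 tang 5.20 rad -1.63 Fz -3.66 j6 1.19 z 0.1533
[3.71519378 2.25606356] [0.13083791 0.08181883] 0.485851828258162
```

```bash
python3 -m creep '[{"dx":0.001,"dy":-0.01,"dz":0,"wx":0,"wy":0,"wz":0.016}]' >/dev/null; python3 rd.py 2.825
python3 -m creep '[{"dx":0.001,"dy":-0.01,"dz":0,"wx":0,"wy":0,"wz":0.016}]' >/dev/null; python3 rd.py 2.85
python3 -m creep '[{"dx":0.001,"dy":-0.01,"dz":0,"wx":0,"wy":0,"wz":0.016}]' >/dev/null; python3 rd.py 2.875
python3 -m creep '[{"dx":0.001,"dy":-0.01,"dz":0,"wx":0,"wy":0,"wz":0.016}]' >/dev/null; python3 rd.py 2.9
python3 -m creep '[{"dx":0.001,"dy":-0.01,"dz":0,"wx":0,"wy":0,"wz":0.016}]' >/dev/null; python3 rd.py 2.925
cat > fit.py <<'E'
import numpy as np
from scipy.optimize import least_squares
d=np.loadtxt('log.txt');l,q=d[:,0],d[:,3]
for k in (None,2/.7):
    f=(lambda v:v[0]+2/.7*np.maximum(0,l-v[1])-q) if k else (lambda v:v[0]+v[2]*np.maximum(0,l-v[1])-q)
    x0=[3.7,2.4] if k else [3.7,2.4,2.5]
    r=least_squares(f,x0,loss='soft_l1',f_scale=.5);J=np.linalg.pinv(r.jac.T@r.jac)*np.var(r.fun)
    print(r.x.round(2),np.sqrt(np.diag(J)).round(3),np.std(r.fun).round(2))
print('last8 mean',q[-8:].mean(),l[-8:].mean())
E
python3 fit.py
```

```text
cmd l 2.825 t 30.60 est l from tcp 2.844 tq 5.03 tang 4.82 rad -1.64 Fz -3.29 j6 1.21 z 0.1533
cmd l 2.85 t 30.73 est l from tcp 2.868 tq 4.86 tang 4.77 rad -0.75 Fz -2.85 j6 1.24 z 0.1533
cmd l 2.875 t 30.85 est l from tcp 2.892 tq 4.94 tang 4.74 rad -1.60 Fz -2.97 j6 1.26 z 0.1533
cmd l 2.9 t 30.98 est l from tcp 2.915 tq 5.89 tang 5.64 rad -1.95 Fz -4.06 j6 1.29 z 0.1534
cmd l 2.925 t 31.10 est l from tcp 2.939 tq 5.22 tang 5.10 rad -1.00 Fz -2.94 j6 1.31 z 0.1533
[3.69 2.06 1.77] [0.126 0.171 0.477] 0.45
[3.73 2.31] [0.121 0.071] 0.47
last8 mean 5.018750000000001 2.828125
```

```bash
python3 -m creep '[{"dx":0.001,"dy":-0.01,"dz":0,"wx":0,"wy":0,"wz":0.016}]' >/dev/null; python3 rd.py 2.95
python3 -m creep '[{"dx":0.001,"dy":-0.01,"dz":0,"wx":0,"wy":0,"wz":0.016}]' >/dev/null; python3 rd.py 2.975
python3 -m creep '[{"dx":0.001,"dy":-0.01,"dz":0,"wx":0,"wy":0,"wz":0.016}]' >/dev/null; python3 rd.py 3.0
python3 -m creep '[{"dx":0.001,"dy":-0.01,"dz":0,"wx":0,"wy":0,"wz":0.016}]' >/dev/null; python3 rd.py 3.025
python3 -m creep '[{"dx":0.001,"dy":-0.01,"dz":0,"wx":0,"wy":0,"wz":0.016}]' >/dev/null; python3 rd.py 3.05
python3 -m creep '[{"dx":0.0005,"dy":-0.005,"dz":0,"wx":0,"wy":0,"wz":0.008}]' >/dev/null; python3 rd.py 3.0625
python3 -m creep '[{"dx":0.0005,"dy":-0.005,"dz":0,"wx":0,"wy":0,"wz":0.008}]' >/dev/null; python3 rd.py 3.075
python3 fit.py
```

```text
cmd l 2.95 t 31.23 est l from tcp 2.962 tq 4.59 tang 4.27 rad -2.45 Fz -1.99 j6 1.34 z 0.1534
cmd l 2.975 t 31.35 est l from tcp 2.985 tq 5.76 tang 5.51 rad -1.96 Fz -4.13 j6 1.36 z 0.1534
cmd l 3.0 t 31.48 est l from tcp 3.008 tq 5.64 tang 5.26 rad -2.91 Fz -3.62 j6 1.39 z 0.1534
cmd l 3.025 t 31.60 est l from tcp -3.252 tq 3.91 tang 3.64 rad -2.12 Fz -3.48 j6 1.41 z 0.1534
cmd l 3.05 t 31.73 est l from tcp -3.229 tq 5.31 tang 4.89 rad -3.31 Fz -3.26 j6 1.44 z 0.1534
cmd l 3.0625 t 31.85 est l from tcp -3.217 tq 4.87 tang 4.58 rad -2.28 Fz -3.30 j6 1.45 z 0.1534
cmd l 3.075 t 31.98 est l from tcp -3.205 tq 5.44 tang 5.05 rad -2.98 Fz -4.01 j6 1.46 z 0.1534
[3.69 2.03 1.59] [0.137 0.199 0.399] 0.49
[3.79 2.42] [0.136 0.073] 0.54
last8 mean 5.092499999999999 3.0078125
```

```bash
python3 -c "
from h import *
cv2.imwrite('pics/w21.png',ctrl.camera('wrist'))
m=ctrl.camera_model('wrist')
for l in (2.9,3.0,3.1): print(l,proj('wrist',bolt_pt(P,0,.092,.062,l),m))
print(proj('wrist',bolt_pt(P,0,.066),m))"
```

```text
2.9 [290.33725445 238.98882338]
3.0 [278.0943927  240.68842136]
3.1 [265.72227102 241.21856149]
[266.06878227 113.20609861]
```

View pics/w21.png

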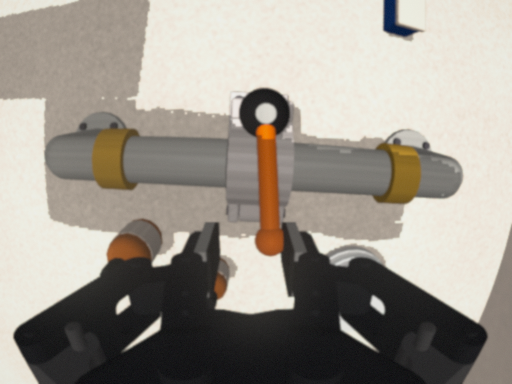

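```bash
python3 -m creep '[{"dx":0.0005,"dy":-0.005,"dz":0,"wx":0,"wy":0,"wz":0.008}]' >/dev/null; python3 rd.py 3.0875
python3 -m creep '[{"dx":0.0005,"dy":-0.005,"dz":0,"wx":0,"wy":0,"wz":0.008}]' >/dev/null; python3 rd.py 3.1
python3 -m creep '[{"dx":0.0005,"dy":-0.005,"dz":0,"wx":0,"wy":0,"wz":0.008}]' >/dev/null; python3 rd.py 3.1125
python3 -m creep '[{"dx":0.0005,"dy":-0.005,"dz":0,"wx":0,"wy":0,"wz":0.008}]' >/dev/null; python3 rd.py 3.125
python3 -m creep '[{"dx":0.0005,"dy":-0.005,"dz":0,"wx":0,"wy":0,"wz":0.008}]' >/dev/null; python3 rd.py 3.1375
python3 -m creep '[{"dx":0.0005,"dy":-0.005,"dz":0,"wx":0,"wy":0,"wz":0.008}]' >/dev/null; python3 rd.py 3.15
python3 fit.py
```

```text
cmd l 3.0875 t 32.15 est l from tcp -3.195 tq 4.46 tang 4.27 rad -1.46 Fz -1.65 j6 1.47 z 0.1535
cmd l 3.1 t 32.27 est l from tcp -3.183 tq 5.70 tang 5.40 rad -2.33 Fz -3.42 j6 1.49 z 0.1535
cmd l 3.1125 t 32.40 est l from tcp -3.171 tq 5.15 tang 4.87 rad -2.19 Fz -2.28 j6 1.50 z 0.1535
cmd l 3.125 t 32.52 est l from tcp -3.160 tq 4.46 tang 4.10 rad -2.76 Fz -2.82 j6 1.51 z 0.1535
cmd l 3.1375 t 32.65 est l from tcp -3.149 tq 4.45 tang 4.05 rad -3.07 Fz -2.41 j6 1.52 z 0.1535
cmd l 3.15 t 32.77 est l from tcp -3.137 tq 5.35 tang 4.97 rad -2.89 Fz -3.52 j6 1.54 z 0.1535
[3.72 2.02 1.41] [0.142 0.215 0.346] 0.5
[3.82 2.51] [0.141 0.079] 0.58
last8 mean 4.984999999999999 3.1062499999999997
```

```bash
cat > rh.py <<'E'
import sys
from h import *
s=ctrl.read_state(); a=tq(s,float(sys.argv[1])); print('t %.2f tq %.2f tang %.2f rad %.2f'%(s['t'],*a),s['wrist_force'].round(2),s['moment'].round(3),s['position'].round(4))
E
python3 -m creep '[{"dx":0,"dy":0,"dz":0,"wx":0,"wy":0,"wz":0}]' >/dev/null; python3 rh.py 3.15
python3 -m creep '[{"dx":0,"dy":0,"dz":0,"wx":0,"wy":0,"wz":0}]' >/dev/null; python3 rh.py 3.15
python3 -m creep '[{"dx":0,"dy":0,"dz":0,"wx":0,"wy":0,"wz":0}]' >/dev/null; python3 rh.py 3.15
python3 -m creep '[{"dx":0,"dy":0,"dz":0,"wx":0,"wy":0,"wz":0}]' >/dev/null; python3 rh.py 3.15
python3 -m creep '[{"dx":0,"dy":0,"dz":0,"wx":0,"wy":0,"wz":0}]' >/dev/null; python3 rh.py 3.15
python3 -m creep '[{"dx":0,"dy":0,"dz":0,"wx":0,"wy":0,"wz":0}]' >/dev/null; python3 rh.py 3.15
```

```text
t 32.90 tq 5.45 tang 5.01 rad -3.34 [ 5.25  2.95 -2.83] [ 0.41  -0.958  0.071] [0.5741 0.0036 0.1535]
t 33.02 tq 5.36 tang 4.91 rad -3.53 [ 5.16  3.15 -2.94] [ 0.414 -0.951  0.016] [0.5741 0.0036 0.1535]
t 33.15 tq 4.75 tang 4.38 rad -2.80 [ 4.58  2.47 -2.63] [ 0.48  -0.934  0.041] [0.5741 0.0036 0.1535]
t 33.27 tq 4.68 tang 4.33 rad -2.73 [ 4.52  2.39 -1.7 ] [ 0.385 -0.963  0.034] [0.5741 0.0036 0.1535]
t 33.40 tq 4.92 tang 4.57 rad -2.68 [ 4.76  2.33 -2.57] [ 0.47  -0.961  0.06 ] [0.5741 0.0035 0.1535]
t 33.52 tq 4.54 tang 4.19 rad -2.68 [ 4.38  2.36 -3.85] [ 0.437 -0.943  0.079] [0.5741 0.0035 0.1535]
```

```bash
cat > rh.py <<'E'
import sys
from h import *
s=ctrl.read_state(); a=tq(s,float(sys.argv[1])); mt=np.array(s['tcp_rot']).T@s['moment']; ft=np.array(s['tcp_rot']).T@s['wrist_force']; print(sys.argv[1],'t %.2f tq %.2f tang %.2f rad %.2f'%(s['t'],*a),'Ftool',ft.round(2),'Mtool',mt.round(3),'j6 %.2f'%s['qpos'][5])
E
python3 rh.py 3.15
python3 -m creep '[{"dx":0.0005,"dy":-0.005,"dz":0,"wx":0,"wy":0,"wz":0.008},{"dx":0.001,"dy":-0.01,"dz":0,"wx":0,"wy":0,"wz":0.016}]' >/dev/null; python3 rh.py 3.175
python3 -m creep '[{"dx":0.0005,"dy":-0.005,"dz":0,"wx":0,"wy":0,"wz":0.008},{"dx":0.001,"dy":-0.01,"dz":0,"wx":0,"wy":0,"wz":0.016}]' >/dev/null; python3 rh.py 3.2
python3 - <<'E'
from h import *
# baseline moment at l=.75 and .4 in tool frame
for R,M,F in (([[-0.727,-0.686,0],[-0.686,0.727,0],[0,0,-1]],[.88,.24,-.06],[-.96,4.99,-3.05]),([[-0.45,-0.893,0],[-0.893,0.45,0],[0,0,-1]],[.96,.67,-.05],[-3.6,4.35,-.03])):
    R=np.array(R);print(R.T@F,R.T@M)
E
```

```text
3.15 t 33.52 tq 4.54 tang 4.19 rad -2.68 Ftool [2.73 4.16 3.86] Mtool [-0.901  0.517 -0.079] j6 1.54
3.175 t 33.77 tq 5.16 tang 4.81 rad -2.78 Ftool [2.84 4.77 3.04] Mtool [-0.979  0.638 -0.019] j6 1.56
3.2 t 34.02 tq 4.61 tang 4.29 rad -2.44 Ftool [2.49 4.26 3.1 ] Mtool [-0.96   0.549 -0.073] j6 1.59
[-2.72522  4.28629  3.05   ] [-0.8044 -0.4292  0.06  ]
[-2.26455  5.1723   0.03   ] [-1.03031 -0.55578  0.05   ]
```

```bash

python3 -m creep '[{"dx":0.0005,"dy":-0.005,"dz":0,"wx":0,"wy":0,"wz":0.008},{"dx":0.001,"dy":-0.01,"dz":0,"wx":0,"wy":0,"wz":0.016}]' >/dev/null; python3 rh.py 3.225
python3 -m creep '[{"dx":0.0005,"dy":-0.005,"dz":0,"wx":0,"wy":0,"wz":0.008},{"dx":0.001,"dy":-0.01,"dz":0,"wx":0,"wy":0,"wz":0.016}]' >/dev/null; python3 rh.py 3.25
python3 -m creep '[{"dx":0.0005,"dy":-0.005,"dz":0,"wx":0,"wy":0,"wz":0.008},{"dx":0.001,"dy":-0.01,"dz":0,"wx":0,"wy":0,"wz":0.016}]' >/dev/null; python3 rh.py 3.275
python3 -c "
from h import *
cv2.imwrite('pics/w22.png',ctrl.camera('wrist'))
b=ctrl.camera('scene');cv2.imwrite('pics/s22.png',cv2.resize(b[110:260,200:350],None,fx=4,fy=4,interpolation=2))
m=ctrl.camera_model('wrist')
for l in (3.1,3.2,3.3): print(l,proj('wrist',bolt_pt(P,0,.092,.062,l),m))
print(proj('wrist',bolt_pt(P,0,.065),m))"
```

```text
3.225 t 34.27 tq 5.96 tang 5.67 rad -2.20 Ftool [2.27 5.64 2.25] Mtool [-1.051  0.423 -0.052] j6 1.61
3.25 t 34.52 tq 6.01 tang 5.75 rad -2.00 Ftool [2.07 5.72 3.5 ] Mtool [-1.026  0.634 -0.058] j6 1.64
3.275 t 34.77 tq 5.93 tang 5.67 rad -2.05 Ftool [2.12 5.64 2.91] Mtool [-0.985  0.591 -0.003] j6 1.66
3.1 [287.95518265 237.50242471]
3.2 [275.6859941  239.20113144]
3.3 [263.29012955 239.72686199]
[263.61031928 111.7700997 ]
```

View pics/w22.png

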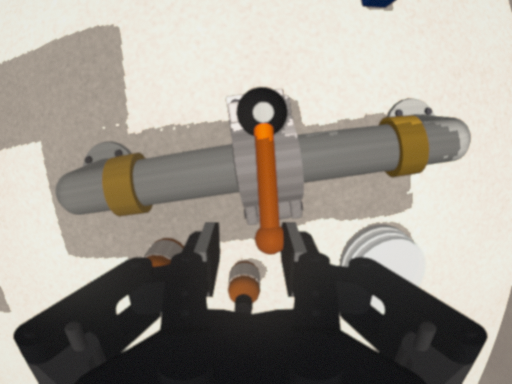

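View pics/s22.png

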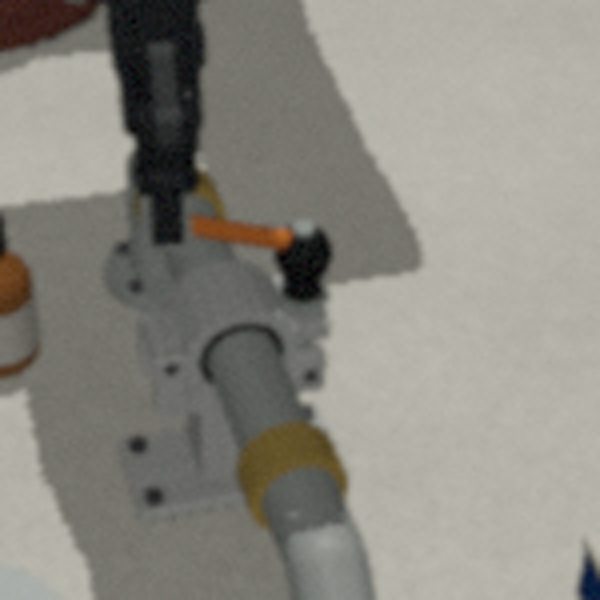

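```bash

python3 -m creep '[{"dx":0,"dy":0,"dz":0,"wx":0,"wy":0,"wz":0}]' >/dev/null; python3 rh.py 3.275
python3 -m creep '[{"dx":0,"dy":0,"dz":0,"wx":0,"wy":0,"wz":0}]' >/dev/null; python3 rh.py 3.275
python3 -m creep '[{"dx":0,"dy":0,"dz":0,"wx":0,"wy":0,"wz":0}]' >/dev/null; python3 rh.py 3.275
python3 -m creep '[{"dx":0,"dy":0,"dz":0,"wx":0,"wy":0,"wz":0}]' >/dev/null; python3 rh.py 3.275
python3 -m creep '[{"dx":0,"dy":0,"dz":0,"wx":0,"wy":0,"wz":0}]' >/dev/null; python3 rh.py 3.275
python3 -m creep '[{"dx":0,"dy":0,"dz":0,"wx":0,"wy":0,"wz":0}]' >/dev/null; python3 rh.py 3.275
```

```text
3.275 t 35.00 tq 5.43 tang 5.12 rad -2.37 Ftool [2.44 5.09 3.14] Mtool [-0.992  0.577 -0.033] j6 1.66
3.275 t 35.12 tq 5.60 tang 5.30 rad -2.32 Ftool [2.38 5.27 2.12] Mtool [-1.001  0.572 -0.073] j6 1.66
3.275 t 35.25 tq 5.35 tang 5.01 rad -2.68 Ftool [2.74 4.97 3.02] Mtool [-0.965  0.554 -0.029] j6 1.66
3.275 t 35.38 tq 5.61 tang 5.23 rad -2.95 Ftool [3.02 5.19 2.87] Mtool [-0.985  0.645  0.004] j6 1.66
3.275 t 35.50 tq 5.05 tang 4.75 rad -2.30 Ftool [2.36 4.72 3.02] Mtool [-0.939  0.587  0.03 ] j6 1.66
3.275 t 35.62 tq 5.63 tang 5.33 rad -2.34 Ftool [2.4  5.3  2.79] Mtool [-1.009  0.512 -0.083] j6 1.66
```

```bash
python3 -m creep '[{"dx":0,"dy":0.03,"dz":0,"wx":0,"wy":0,"wz":0},{"dx":0,"dy":0.052,"dz":0,"wx":0,"wy":0,"wz":0},{"dx":0,"dy":0.052,"dz":0,"wx":0,"wy":0,"wz":0},{"dx":0,"dy":0.052,"dz":-0.2,"wx":0,"wy":0,"wz":0},{"dx":0,"dy":0.052,"dz":-0.6,"wx":0,"wy":0,"wz":0},{"dx":0,"dy":0.052,"dz":-0.8,"wx":0,"wy":0,"wz":0}]' && python3 rh.py 3.275 && python3 - <<'E'
from h import *
st()
cv2.imwrite('pics/w23.png',ctrl.camera('wrist'))
m=ctrl.camera_model('wrist')
for l in (3.1,3.2,3.3): print(l,proj('wrist',bolt_pt(P,0,.090,.062,l),m))
print(proj('wrist',bolt_pt(P,0,.064),m))
E
```

```text
t: 36.38
position: [0.5746, 0.0037, 0.2763]
tcp_rot: [[0.21, 0.978, 0.003], [0.978, -0.21, -0.001], [-0.0, 0.003, -1.0]]
wrist_force: [1.6, 0.4, 0.4]
grip_width: 0.375
3.275 t 36.38 tq 1.55 tang 1.46 rad -0.72 Ftool [ 0.74  1.45 -0.39] Mtool [-0.066  0.019 -0.056] j6 1.66
t 36.38 pos [0.5746 0.0037 0.2763] F [1.57 0.42 0.39] M [ 0.   -0.07  0.06] g 0.375 q [-0.12  0.37  0.07  1.27 -0.    1.66]
3.1 [260.04738458 179.26987507]
3.2 [253.28476621 180.18056695]
3.3 [246.46588395 180.43287571]
[247.33620815 111.47940702]
```

View pics/w23.png

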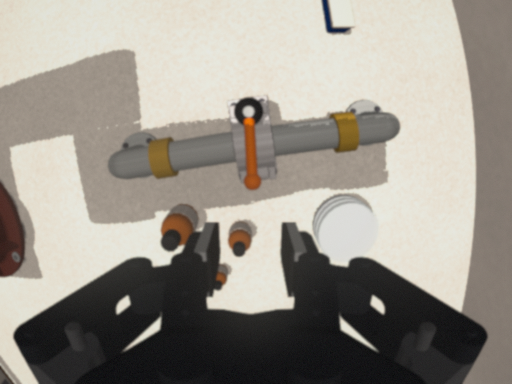

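```bash

python3 -m creep '[{"dx":0,"dy":0,"dz":0,"wx":0,"wy":0,"wz":0}]' >/dev/null; python3 rh.py 3.275
python3 -m creep '[{"dx":0,"dy":0,"dz":0,"wx":0,"wy":0,"wz":0}]' >/dev/null; python3 rh.py 3.275
python3 -m creep '[{"dx":0,"dy":0,"dz":0,"wx":0,"wy":0,"wz":0}]' >/dev/null; python3 rh.py 3.275
python3 -m creep '[{"dx":0,"dy":0,"dz":0,"wx":0,"wy":0,"wz":0}]' >/dev/null; python3 rh.py 3.275
python3 -m creep '[{"dx":0,"dy":0,"dz":0,"wx":0,"wy":0,"wz":0}]' >/dev/null; python3 rh.py 3.275
python3 -m creep '[{"dx":0,"dy":0,"dz":0,"wx":0,"wy":0,"wz":0}]' >/dev/null; python3 rh.py 3.275
```

```text
3.275 t 36.55 tq -0.98 tang -1.06 rad -0.57 Ftool [ 0.55 -1.06  0.27] Mtool [-0.022 -0.003  0.07 ] j6 1.66
3.275 t 36.67 tq -0.26 tang -0.41 rad -1.16 Ftool [ 1.15 -0.42  0.15] Mtool [ 0.007 -0.005 -0.058] j6 1.66
3.275 t 36.80 tq 0.44 tang 0.40 rad -0.31 Ftool [ 0.32  0.4  -0.18] Mtool [ 0.026 -0.009 -0.031] j6 1.66
3.275 t 36.92 tq -0.28 tang -0.23 rad 0.39 Ftool [-0.39 -0.23 -0.51] Mtool [0.021 0.031 0.017] j6 1.66
3.275 t 37.05 tq 0.81 tang 0.64 rad -1.31 Ftool [1.32 0.62 0.44] Mtool [-0.003  0.006  0.012] j6 1.66
3.275 t 37.17 tq -0.87 tang -0.95 rad -0.59 Ftool [ 0.58 -0.95 -0.26] Mtool [-0.015 -0.005  0.048] j6 1.66
```

```bash
python3 -m creep '[{"dx":-0.4,"dy":-0.5,"dz":-0.3,"wx":0,"wy":0,"wz":0},{"dx":-0.9,"dy":-0.9,"dz":-0.3,"wx":0,"wy":0,"wz":0},{"dx":-0.9,"dy":-0.9,"dz":-0.3,"wx":0,"wy":0,"wz":0},{"dx":-0.9,"dy":-0.9,"dz":-0.3,"wx":0,"wy":0,"wz":0},{"dx":-0.9,"dy":-0.9,"dz":-0.3,"wx":0,"wy":0,"wz":0}]' && python3 -m creep '[{"dx":-0.9,"dy":-0.9,"dz":0,"wx":0,"wy":0,"wz":0},{"dx":-0.9,"dy":-0.9,"dz":0,"wx":0,"wy":0,"wz":0},{"dx":-0.9,"dy":-0.9,"dz":0,"wx":0,"wy":0,"wz":0},{"dx":-0.9,"dy":-0.9,"dz":0,"wx":0,"wy":0,"wz":0},{"dx":-0.9,"dy":-0.9,"dz":0,"wx":0,"wy":0,"wz":0}]' && python3 - <<'E'
from h import *
st()
a=ctrl.camera('top');cv2.imwrite('pics/t24r.png',a);cv2.imwrite('pics/t24.png',cv2.resize(a[110:310,150:360],None,fx=3,fy=3,interpolation=2))
b=ctrl.camera('scene');cv2.imwrite('pics/s24r.png',b);cv2.imwrite('pics/s24.png',cv2.resize(b[130:310,140:340],None,fx=3.3,fy=3.3,interpolation=2))
E
```

```text
t: 37.8
position: [0.4139, -0.1001, 0.3187]
tcp_rot: [[0.211, 0.977, 0.001], [0.977, -0.211, -0.0], [-0.0, 0.001, -1.0]]
wrist_force: [-0.0, -0.3, -0.8]
grip_width: 0.379
t: 38.42
position: [0.2543, -0.2036, 0.3183]
tcp_rot: [[0.21, 0.978, 0.0], [0.978, -0.21, 0.0], [0.0, 0.0, -1.0]]
wrist_force: [-0.0, -0.0, -0.7]
grip_width: 0.371
t 38.42 pos [ 0.2543 -0.2036  0.3183] F [-0.02 -0.01 -0.73] M [-0.02 -0.02 -0.01] g 0.371 q [-0.9  -0.14 -0.4   1.31  0.    0.88]
```

View pics/t24.png

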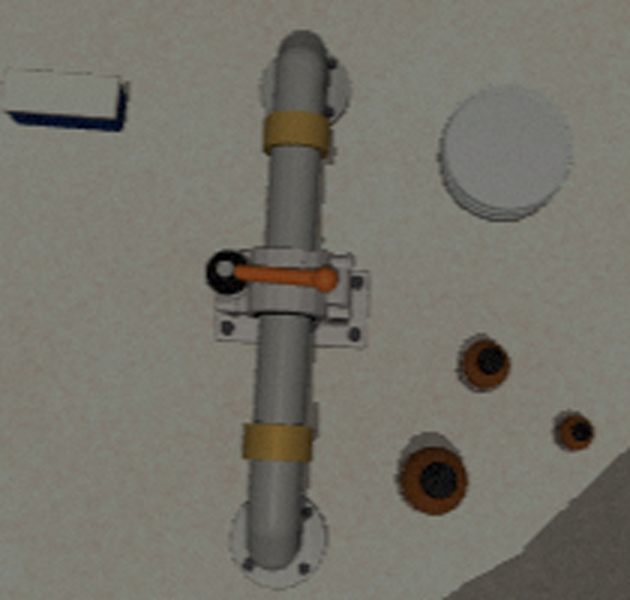

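View pics/s24.png

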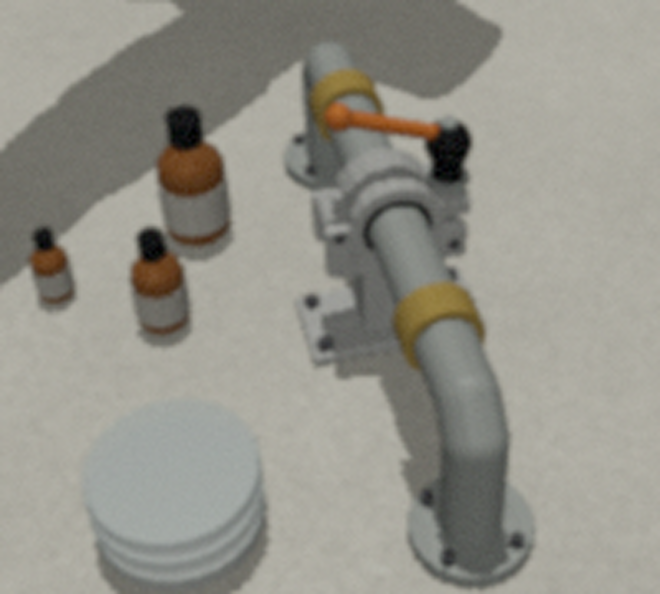

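```bash
python3 - <<'E'
from h import *
from scipy.optimize import least_squares
mt,ms=ctrl.camera_model('top'),ctrl.camera_model('scene')
ht=(150+225/3,110+271/3);bt=(150+326/3,110+278/3);hs=(140+447/3.3,130+147/3.3);bs=(140+338/3.3,130+115/3.3)
for x in (.584,.587):
    p=(x,.0305,1.504)
    def res(v):
        dz=.012*v[1]/6.283
        h=bolt_pt(p,v[0],.073-dz);q=bolt_pt(p,v[0],.0965-dz,.062,v[1])
        return np.r_[proj('top',h,mt)-ht,proj('scene',h,ms)-hs,proj('top',q,mt)-bt,proj('scene',q,ms)-bs]
    r=least_squares(res,[0,3.2]);print(r.x,r.fun.round(1))
a0,a1=cv2.imread('pics/top0.png'),cv2.imread('pics/t24r.png')
for n,(u,v) in dict(mid=(311,231),big=(295,270),small=(341,254),dish=(319,160),box=(172,143)).items():
    A=a0[v-20:v+20,u-22:u+22];r=cv2.matchTemplate(a1[v-26:v+26,u-28:u+28],A,cv2.TM_CCOEFF_NORMED);print(n,cv2.minMaxLoc(r)[1],np.array(cv2.minMaxLoc(r)[3])-6)
E
```

```text
[0.00468845 3.19814737] [ 0.4  1.3 -0.  -3.1 -0.5  0.4  0.1  0.7]
[-4.91354583e-05  3.24715228e+00] [ 0.6 -0.2  0.4 -2.1 -0.5  0.5  0.1  0.9]
mid 0.9959700703620911 [0 0]
big 0.8525213003158569 [0 0]
small 0.6309483051300049 [0 0]
dish 0.9682836532592773 [0 0]
box 0.9962136149406433 [0 0]
```

Bolt angle fits to 0.00, the lever to about 3.22 rad, and nothing around the saddle has moved. The hand is clear, so I'm handing in.

```bash
python3 -c "
from rig import ctrl
print(ctrl.close_job())"
```

```text
the job is handed in; nothing more can be done
None
```

The clamp is closed, bolted and tightened, and I handed the job in at about 38.5 s with the arm well clear.

**What I did**
- **Cap:** I swung the upper half over the tube, gripping it across the tines, and pressed it home. The press peaked at about 20 N on the fork, more than the 12 N given.
- **Bolt:** the hub slipped once at about 0.08 rad. I re-gripped it and pushed until it stopped in the slot, at about 14 N.
- **Lever:** I turned it clockwise from about −0.36 to about 3.22 rad, slowly near the end, then took the hand away.

**Last checks**
- **Bolt and surroundings:** the camera fit puts the bolt at 0.00 rad. The slide box, petri dishes and all three bottles show no shift.
- **Tightness:** holding still at the end, six readings averaged about 5.4 N at the ball, each with about ±0.5 N of noise. With the hand clear, the sensor showed no bias that would inflate this.

**What disagreed**
- The last readings while moving were near 5.9 N, and the wrist moment suggests about 5.2 N; both are within 5 to 6 N.
- The force rise fitted a nut contact at about 2.4 to 2.5 rad, slightly past the stated 0.9 to 2.4. The free fit also gave a gentler rise than described (about 1.4 instead of 2.9 N per rad). Pressing the cap harder than 12 N may explain the late contact.
- Two readings during the lever turn were taken inside a short shell loop, so those two small moves shared one typed set of rows. I typed every other move separately.

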